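# Present a bronze bush on the photo stand

## Robot

A 7-joint arm with a two-finger parallel gripper is mounted at the origin on the work surface. World frame = base frame: x ahead of the robot, y to its left, z up, the work surface at z = 0. Lengths are in m, angles in rad, forces in N, time in s.
With the tool pointing down it reaches from about 0.4 to 0.9 m from the base axis. Payload 5.5 kg.
Tool frame: the origin (TCP) lies between the finger pads; the fingertips stand 19 mm ahead of it and the grasp point (between the pads) is the TCP; z points along the fingers, y is the line along which they close (so a half turn about z gives the same grasp; the last joint's range is limited). The gripper opens to 92 mm and grips with 3 to 60 N. Pads are 19 mm wide; open, the fingers measure 130 mm over their backs; the gripper's body (75 mm by 190 mm) begins 47 mm behind the grasp point.
Start: joints at [-0.909, 0.501, -0.427, 1.55, 0.221, 1.138, -0.21], TCP at [0.252, 0.599, 0.246] pointing down, gripper open.
Joint ranges: [-2.88, 2.88], [-0.31, 2.03], [-1.54, 1.56], [0.2, 2.42], [-1.41, 4.55], [0.19, 2.02], [-2.57, 2.57]. Speed limits (rad/s): [2.57, 2.57, 3.14, 3.14, 3.14, 3.14, 3.14].

## Interface

Orientations are given as a unit quaternion [w, x, y, z].
In Python, from rig import get_state, imaging, ticket, finder gives the robot as it stands.
- The arm moves only by the tool step_arm, never from a script. Its argument "steps" is a list of rows, each a list of 7 numbers: the finger opening in m, from 0 to 0.0918, then the shift along the tool's x, y, z in m, then the turn, a rotation vector about the tool's x, y, z in degrees. A call has 1 to 8 rows; each row is the pose to reach, as a shift and turn from the pose commanded when the call began, along the tool's axes at that moment; what a row does not reach only later rows make up. A row lasts 1/10 s, in which the tool goes at most 50 mm and 8.59 degrees, less where a joint would pass 70% of its speed; a pose out of reach is approached as far as the arm can. A call with a gripper value outside its range is refused whole. The fingers move at their own pace and stop on an object; "newtons" is the grip in N (left out, the last holds). Time passes only in rows, so rows that repeat a pose let the fingers close. It gives the time, the measured TCP pose, the force, the opening and the grip force at its end, in the units of the state.
- get_state(): the state, without advancing time (a new reading comes with each control period).
- imaging.snapshot(name): name is "side" or "top"; returns a dict with "color" (420x560x3 uint8, red, green, blue), "range_z" (420x560 float32, m along the optical axis (not along the pixel's ray), 0 where there is no reading), "fx", "fy", "cx", "cy" (pixels), "R" (3x3) and "t" (3): a world point X has camera coordinates R X + t. Camera axes: x right, y down, z forward; pixel columns grow to the right and rows downward; lengths in m; the calibration is good to about 2 mm. A picture is of the moment at which its call begins.
- ticket.hand_in(): hands the job in; it is judged then, once.
Trained networks look in a picture, given as the dict that the camera call returned (one of the last four; its "shot" number tells which), for a name from the list of things; names that differ only in an ending like _2 or _b are one class to them, and where a whole thing is asked for, a point or a joint stands for the part that bears it (a point fixed in the world has none). Each returns a list of dicts, best first, with "conf" (0 to 1); they miss things now and then, are a little off and sometimes report something else, mostly with a low value. They report only what shows in the picture. A call takes as long as a camera call.
- finder.find_in(picture, label): "centre" ([x, y, z] in m, in the coordinates of the camera as it stood for that picture, good to about 4 mm: the middle of the surface that is visible of it).
- finder.trace(picture, label): "region" (420x560 bool, what is visible of it).
The state is a dict: "time_s": time; "q": joint angles; "joint_velocities": joint speeds; "joint_torque": joint torques, N m; "tool_pos": TCP position; "ee_rot": TCP orientation; "wrist_force": force on the tool from outside, world axes, zero at the start; "wrist_torque": the same for the moment, N m; "gripper_width": opening from 0.0 (shut) to 1.0 (fully open); "grasp_force": force on a finger pad.
Only numpy, scipy, OpenCV 4.12 (cv2) and the standard library are available. Lean on these libraries where they do the work, as an engineer would, in place of code of your own. Each camera call takes 0.05 s, during which the arm holds its last target. There are 200 camera calls.

## Task

Pick the green bronze bush out of the crate of finds and stand it upright in the black tray of the photo stand, and let go of it. Then, with the frame still leaning forward on its stop, flip the kickstand over its dead centre so that it drops fully down, and only after that grip the yellow top bar, bring the frame upright and finish while still holding it there so that it cannot tip. Never let the frame fall over backwards, and leave the other finds in the crate, the cork block and the tile where they are.

Things in the scene. Friction and masses are not known exactly. Their poses are not given: they have to be found in the camera images.
- bush: THE PART TO PICK: bronze bush with green-blue patina, standing upright among three other finds in the crate. Flange 44 mm across and 8 mm thick at the foot, plain barrel 30 mm across above it, 55 mm tall in all, about 160 g. Origin: centre of its underside; z along the barrel, up.
- crate: fixed white open crate 210 x 220 mm outside, 45 mm tall, walls and floor 5 mm. The four finds stand in it in a 2 x 2 pattern, about 90 mm (crate x) and 100 mm (crate y) apart. Origin: centre of its underside.
- stand: photo stand, fixed grey base board 240 x 290 x 16 mm (its +x edge 130 mm and -x edge 110 mm from the origin, y +-145 mm). Origin: on the table, under the board. Its +x is the BACK (away from the robot, tray and kickstand side), -x the front; y runs along the hub.
- hub (a point): point on the hub line of the frame (axis along stand y), midway between the two cheeks: stand (-20, 0, 40) mm
- frame_lean (a joint): lean of the frame about the hub, rad: 0 upright; negative = forward to stand -x, where it rests on its stop at -0.30 at the start; positive = tipping back. It swings freely and, loaded, falls backwards from upright unless held: with the kickstand down its foot lands on the base board at about +0.16, otherwise it falls to +0.5. Nothing but the gripper holds it at 0.
- top_bar (a point): yellow round bar 16 mm across, 210 mm long, top of the frame, 200 mm above the hub along the frame. The bar to grip. Origin: its centre; y along the bar (= stand y), z along the frame (away from the hub), x square to the frame to the back. Free all round between the ends.
- tray (a point): black open tray on the back of the frame, turning with it: outside 78 mm (x) by 96 mm (y), 18 mm tall, walls and floor 4 mm. Origin: centre of its underside; from the hub along the frame's axes (46, 30, 45) mm. z: up out of the tray, tilted with the frame, so at the start it slopes down to the front by 0.30 rad. Pressing it down with over about 5 N may tip the frame back.
- kick_swing (a joint): swing of the kickstand, rad: 0 = stowed, pointing up and leaning 0.3 inward (stand +y) on its stop; dead centre, straight up, at 0.30; grows as it swings out to stand -y and down; 3.30 = fully down on its stop, foot close above the board. Gravity only, damped: before dead centre it falls back to 0, past it it drops by itself to 3.30 in about 2 to 3 s. Push on the foot: under 2 N.
- kick_pivot (a point): pivot of the kickstand on the frame, from the hub along the frame's axes (20, -107, 110) mm; the pivot axis is square to the frame (tray x)
- kick_foot (a point): red ball 22 mm across on the end of the kickstand's 10 mm steel leg. Origin: its centre, 112 mm from the pivot axis and 60 mm behind the pivot (the leg splays to the back). Stowed, it is the stand's highest point, about 275 mm above the table and 45 mm above the top bar.
- neck: short ring of red-brown fired clay, 44 mm across, 40 mm tall, in the crate; bystander, loose. Origin: centre of its underside.
- weight: grey stone loom weight, 44 mm across, 38 mm tall, in the crate; bystander, loose. Origin: centre of its underside.
- sherd: dark curved potsherd about 40 x 50 x 14 mm, lying in the crate; bystander, loose. Origin: centre of its underside.
- block: cork block 90 x 40 x 30 mm on the table, right of the stand (-y); bystander, loose. Origin: centre of its underside.
- tile: flat terracotta tile 110 x 80 x 14 mm with a paper label, on the table, left of the crate (+y); bystander, loose. Origin: centre of its underside.

How it is judged:
By the outcome, as a careful person would: the job done as asked, in the order asked, and still so for the second after the job is handed in, while the arm keeps its last pose, push and grip.
It also fails if it takes over 64 s, if anything falls off the work surface, if the arm or the gripper's body presses on something with over 40 N, if the wrist force passes 120 N, or if a joint passes its speed limit or range.

## Working session

There is one attempt and no reset: what is moved stays moved. The work goes in short steps, Python scripts to look and compute and a tool call to move; the robot and the scene stay as the last step left them, time stands still between calls to the robot, and variables do not carry over. Pictures are saved under pics/ and viewed, at most 10 in all, crops included, and the job is handed in when it is done.

Besides the shell and the picture viewer there is one more tool, called after ">>>" by a JSON object that holds its "fn" and its "kwargs". step_arm: Moves the arm, as the interface text tells. Its arguments: {"type":"object","properties":{"steps":{"type":"array","items":{"type":"array","items":{"type":"number"}}},"newtons":{"type":"number"}},"required":["steps"]}

```bash
ls; mkdir -p pics; python3 - <<'E'
from rig import get_state, imaging, finder
import cv2, numpy as np
s=get_state(); print({k:np.round(v,3).tolist() for k,v in s.items()})
im=[]
for n in("top","side"):
    p=imaging.snapshot(n); cv2.imwrite(f"pics/{n}0.png",p["color"][:,:,::-1])
    R,t=np.array(p["R"]),np.array(p["t"])
    print(n,p["fx"],p["cx"],p["cy"],"cam at",np.round(-R.T@t,3), np.round(R,2).tolist())
    for l in["bush","crate","stand","top_bar","tray","kick_foot","neck","weight","sherd","block","tile"]:
        for d in finder.find_in(p,l)[:2]:
            print(l,round(d["conf"],2),np.round(R.T@(np.array(d["centre"])-t),3))
E
```

```text
pics
{'time_s': 0.0, 'q': [-0.909, 0.502, -0.427, 1.551, 0.221, 1.138, -0.21], 'joint_velocities': [-0.001, -0.0, 0.0, 0.001, -0.0, 0.0, 0.0], 'joint_torque': [-0.001, -56.659, -5.816, -27.91, -0.069, 0.031, 0.0], 'tool_pos': [0.252, 0.598, 0.245], 'ee_rot': [-0.0, 0.198, 0.98, -0.001], 'wrist_force': [-0.32, -0.595, -0.465], 'wrist_torque': [0.002, -0.017, -0.037], 'grasp_force': 0.0, 'gripper_width': 1.003}
top 495.6040149267219 273.5266335659226 203.92182833543478 cam at [0.441 0.017 1.505] [[0.03, -1.0, -0.0], [-1.0, -0.03, -0.08], [0.08, 0.01, -1.0]]
bush 0.66 [0.52  0.312 0.05 ]
crate 0.55 [0.484 0.263 0.004]
stand 0.66 [ 0.546 -0.125  0.016]
top_bar 0.85 [ 0.516 -0.133  0.109]
tray 0.62 [ 0.516 -0.135  0.108]
kick_foot 0.64 [ 0.541 -0.22   0.27 ]
neck 0.74 [0.437 0.303 0.045]
neck 0.64 [ 0.513 -0.132  0.108]
weight 0.72 [0.534 0.219 0.04 ]
weight 0.22 [0.444 0.204 0.025]
sherd 0.45 [0.446 0.206 0.023]
block 0.94 [ 0.491 -0.469  0.03 ]
side 516.3538937662655 277.2743951722545 204.66538547702245 cam at [ 0.041 -0.904  1.132] [[0.88, -0.47, 0.01], [-0.3, -0.6, -0.74], [0.35, 0.65, -0.67]]
bush 0.77 [0.512 0.31  0.032]
bush 0.64 [0.486 0.265 0.008]
crate 0.72 [0.485 0.262 0.008]
stand 0.84 [ 0.508 -0.18   0.017]
top_bar 0.62 [ 0.511 -0.149  0.128]
tray 0.67 [ 0.507 -0.148  0.126]
kick_foot 0.72 [ 0.539 -0.23   0.225]
neck 0.58 [0.429 0.291 0.036]
weight 0.73 [ 0.509 -0.154  0.128]
weight 0.71 [0.531 0.204 0.037]
sherd 0.5 [0.441 0.194 0.021]
sherd 0.19 [0.529 0.201 0.038]
block 0.67 [ 0.541 -0.227  0.224]
block 0.55 [ 0.483 -0.475  0.03 ]
tile 0.77 [0.477 0.512 0.022]
```

View pics/top0.png

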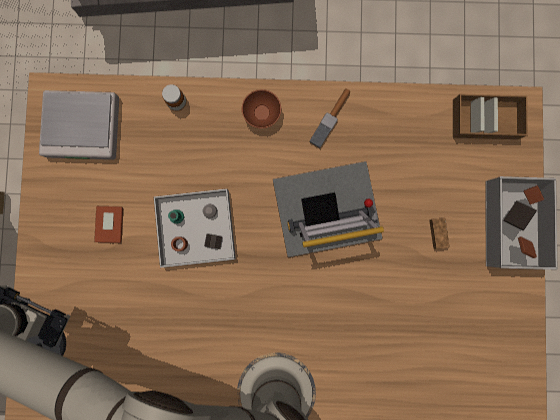

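View pics/side0.png

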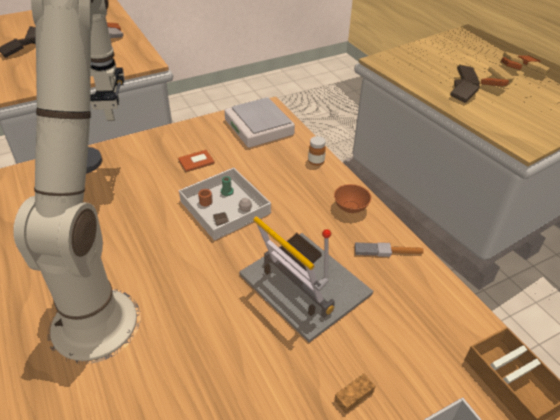

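The top view shows the bush at (176,215), the tray at (320,208), the red foot at (368,203) and the yellow bar from (303,243) to (382,231). The side view shows the same layout, with the bush at (227,187) and the foot at (327,233). Next I'll measure precisely.

```bash
cat > h.py <<'E'
import numpy as np, cv2
from rig import get_state, imaging, ticket, finder
from scipy.spatial.transform import Rotation as Ro
def cloud(p,m):
    v,u=np.nonzero(m&(p["range_z"]>0)); z=p["range_z"][v,u]
    c=np.c_[(u-p["cx"])/p["fx"]*z,(v-p["cy"])/p["fy"]*z,z]
    return (c-np.array(p["t"]))@np.array(p["R"])
def hsv(p): return cv2.cvtColor(p["color"],cv2.COLOR_RGB2HSV)
def mask(p,lo,hi): return cv2.inRange(hsv(p),lo,hi)>0
def pixel(p,X): 
    c=np.array(p["R"])@X+p["t"]; return c[0]/c[2]*p["fx"]+p["cx"],c[1]/c[2]*p["fy"]+p["cy"]
E
python3 - <<'E'
from h import *
for n in("top","side"):
    p=imaging.snapshot(n); full=cloud
    def rep(l,m,f=None):
        c=cloud(p,m)
        c=c[(c[:,2]>-.05)&(c[:,2]<.33)&(c[:,0]>.3)&(c[:,0]<.75)&(c[:,1]>-.33)&(c[:,1]<.4)]
        if f: c=c[f(c)]
        if len(c)<5: print(n,l,"few");return
        print(n,l,len(c),"med",np.round(np.median(c,0),4),"lo",np.round(np.percentile(c,3,axis=0),3),"hi",np.round(np.percentile(c,97,axis=0),3)); return c
    y=rep("yellow",mask(p,(20,150,100),(32,255,255)),lambda c:(c[:,2]>.2)&(c[:,1]<.1))
    if y is not None:
        w=np.polyfit(y[:,1],y[:,0],1); print(" yaw from slope",-np.arctan(w[0]))
    rep("red",mask(p,(0,200,90),(6,255,255)),lambda c:(c[:,2]>.2)&(c[:,1]<.1))
    g=rep("green",mask(p,(60,80,20),(95,255,255)),lambda c:c[:,1]>.1)
    rep("greentop",mask(p,(60,80,20),(95,255,255)),lambda c:(c[:,1]>.1)&(c[:,2]>.048))
    h=p["range_z"]>0
    b=rep("board",h,lambda c:(c[:,2]>.010)&(c[:,2]<.022)&(c[:,1]<.07)&(c[:,0]>.35)&(c[:,1]>-.32))
    r=cv2.minAreaRect((b[:,:2]*1000).astype(np.float32)); print(" board rect",r)
    b=rep("crate rim",h,lambda c:(c[:,2]>.040)&(c[:,2]<.049)&(c[:,1]>.1))
    print(" crate rect",cv2.minAreaRect((b[:,:2]*1000).astype(np.float32)))
    k=finder.trace(p,"bush")[0]; c=cloud(p,k["region"]); print("bush trace",k["conf"],np.round(np.median(c,0),4),np.round(np.percentile(c,[3,97],axis=0),3).tolist())
    rep("tray",h&(hsv(p)[:,:,2]<45),lambda c:(c[:,2]>.06)&(c[:,2]<.17)&(c[:,1]<.1))
E
```

```text
top yellow 286 med [ 0.4631 -0.1488  0.2378] lo [ 0.442 -0.25   0.232] hi [ 0.488 -0.06   0.243]
 yaw from slope 0.22135876906582952
top red 37 med [ 0.5485 -0.2105  0.2784] lo [ 0.542 -0.218  0.273] hi [ 0.556 -0.203  0.284]
top green 121 med [0.5126 0.3089 0.0355] lo [0.497 0.299 0.011] hi [0.531 0.33  0.066]
top greentop 50 med [0.5155 0.3124 0.0604] lo [0.503 0.305 0.051] hi [0.527 0.331 0.066]
top board 4622 med [ 0.5922 -0.1245  0.016 ] lo [ 0.428 -0.265  0.011] hi [0.679 0.008 0.021]
 board rect ((577.1889038085938, -135.02183532714844), (354.6195068359375, 416.6594543457031), 16.040878295898438)
top crate rim 584 med [0.4841 0.2826 0.0445] lo [0.37  0.144 0.041] hi [0.594 0.376 0.049]
 crate rect ((482.87884521484375, 259.72467041015625), (210.2712860107422, 220.99281311035156), 7.968836784362793)
bush trace 0.52 [0.5152 0.3125 0.0536] [[0.497, 0.3, 0.01], [0.533, 0.331, 0.066]]
top tray 949 med [ 0.543  -0.1078  0.1017] lo [ 0.505 -0.154  0.089] hi [ 0.58  -0.061  0.125]
side yellow 436 med [ 0.4628 -0.1739  0.2388] lo [ 0.437 -0.258  0.232] hi [ 0.484 -0.065  0.243]
 yaw from slope 0.21972444787811873
side red 41 med [ 0.5439 -0.2183  0.2799] lo [ 0.539 -0.224  0.272] hi [ 0.552 -0.21   0.285]
side green 9 med [0.5172 0.3007 0.0177] lo [0.501 0.297 0.013] hi [0.523 0.311 0.064]
side greentop few
side board 4709 med [ 0.5094 -0.185   0.0175] lo [ 0.423 -0.287  0.012] hi [ 0.677 -0.027  0.021]
 board rect ((589.2271728515625, -129.28932189941406), (328.4082946777344, 293.3960266113281), 12.596955299377441)
side crate rim 600 med [0.4637 0.2689 0.0447] lo [0.367 0.137 0.04 ] hi [0.591 0.373 0.049]
 crate rect ((479.998046875, 256.03314208984375), (214.7960662841797, 229.78286743164062), 7.818326950073242)
bush trace 0.48 [0.5088 0.3065 0.0337] [[0.495, 0.295, 0.009], [0.528, 0.331, 0.065]]
side tray few
```

```bash
cat >> h.py <<'E'
O=np.array([.5400,-.1390,0]); PSI=.22
def S(x,y,z): return O+Ro.from_euler("z",PSI).apply(np.array([x,y,z])/1000)      # stand mm -> world m
def F(x,y,z,lean=-.3): return S(*(np.array([-20,0,40])+Ro.from_euler("y",lean).apply([x,y,z])))
def tool(theta,extra=0,psi=PSI):
    return Ro.from_matrix(Ro.from_euler("z",psi).as_matrix()@Ro.from_euler("y",theta).as_matrix()@Ro.from_euler("z",extra).as_matrix()@np.diag([-1.,1,-1]))
def go(pos,rot,base=None):
    s=get_state(); q=s["ee_rot"]; R0=Ro.from_quat([q[1],q[2],q[3],q[0]])
    P0=np.array(s["tool_pos"])
    if base: P0,R0=base
    d=R0.inv().apply(np.array(pos)-P0)*1000; r=(R0.inv()*rot).as_rotvec(degrees=True)
    print("shift mm",np.round(d,1),"turn deg",np.round(r,2)); return d,r
E
python3 - <<'E'
from h import *
print("bar",F(0,0,200),"foot",F(80,-74,217),"tray",F(46,30,45))
go([.516,.312,.16],tool(.15)); 
p=imaging.snapshot("top"); m=mask(p,(60,80,20),(95,255,255)); c=cloud(p,m); c=c[(c[:,1]>.1)&(c[:,2]>.056)&(c[:,2]<.063)&(c[:,1]<.4)&(c[:,0]<.6)]
print(len(c),np.round(c.mean(0),4),np.round([c.min(0),c.max(0)],3).tolist())
print("weight,neck,sherd",[np.round(np.array(p["R"]).T@(np.array(finder.find_in(p,l)[0]["centre"])-p["t"]),3).tolist() for l in("weight","neck","sherd")])
E
```

```text
bar [ 0.46280257 -0.15626285  0.2310673 ] foot [ 0.54863364 -0.21289699  0.27094963] tray [ 0.54384356 -0.10739957  0.09658407]
shift mm [-354.4 -162.1   85.7] turn deg [  2.66   8.32 -35.38]
34 [0.5172 0.3173 0.0598] [[0.504, 0.304, 0.056], [0.53, 0.332, 0.063]]
weight,neck,sherd [[0.534, 0.217, 0.04], [0.439, 0.302, 0.044], [0.449, 0.204, 0.021]]
```

>>> {"fn": "step_arm", "kwargs": {"steps": [[0.052,-0.354,-0.158,0.086,2.66,8.32,-35.38],[0.052,-0.354,-0.158,0.086,2.66,8.32,-35.38],[0.052,-0.354,-0.158,0.086,2.66,8.32,-35.38],[0.052,-0.354,-0.158,0.086,2.66,8.32,-35.38],[0.052,-0.354,-0.158,0.086,2.66,8.32,-35.38],[0.052,-0.354,-0.158,0.086,2.66,8.32,-35.38],[0.052,-0.354,-0.158,0.086,2.66,8.32,-35.38],[0.052,-0.354,-0.158,0.086,2.66,8.32,-35.38]]}}

```text
time_s: 2.4
tool_pos: [0.5148, 0.3185, 0.1607]
ee_rot: [-0.074, -0.109, 0.991, -0.008]
wrist_force: [0.6, 0.3, -0.5]
gripper_width: 0.568
grasp_force: 0.0
```

```bash
python3 - <<'E'
from h import *
go([.518,.316,.12],tool(.15)); go([.518,.316,.045],tool(.15))
E
```

```text
shift mm [-8.7 -3.1 39.8] turn deg [ 0.02  0.02 -0.02]
shift mm [-19.8  -3.1 114. ] turn deg [ 0.02  0.02 -0.02]
```

>>> {"fn": "step_arm", "kwargs": {"steps": [[0.052,-0.009,-0.003,0.04,0,0,0],[0.052,-0.009,-0.003,0.04,0,0,0],[0.052,-0.014,-0.003,0.075,0,0,0],[0.052,-0.018,-0.003,0.1,0,0,0],[0.052,-0.02,-0.003,0.114,0,0,0],[0.052,-0.02,-0.003,0.114,0,0,0]]}}

```text
time_s: 3.0
tool_pos: [0.5148, 0.3184, 0.0443]
ee_rot: [-0.076, -0.11, 0.991, -0.009]
wrist_force: [0.3, -0.0, 0.8]
gripper_width: 0.565
grasp_force: 0.0
```

```bash
python3 - <<'E'
from h import *
s=get_state();print(s["wrist_force"])
go([.518,.316,.045],tool(.15))
out=[]
for n,x in(("top",(.52,.31,.06)),("side",(.52,.31,.06))):
    p=imaging.snapshot(n);u,v=map(int,pixel(p,np.array(x)))
    out.append(cv2.resize(p["color"][v-50:v+50,u-50:u+50],(400,400),interpolation=cv2.INTER_CUBIC))
cv2.imwrite("pics/g1.png",np.hstack(out)[:,:,::-1])
E
```

```text
[ 0.2582161  -0.02535248  0.80496674]
shift mm [-2.4 -3.  -1.1] turn deg [-0.02 -0.18  0.1 ]
```

View pics/g1.png

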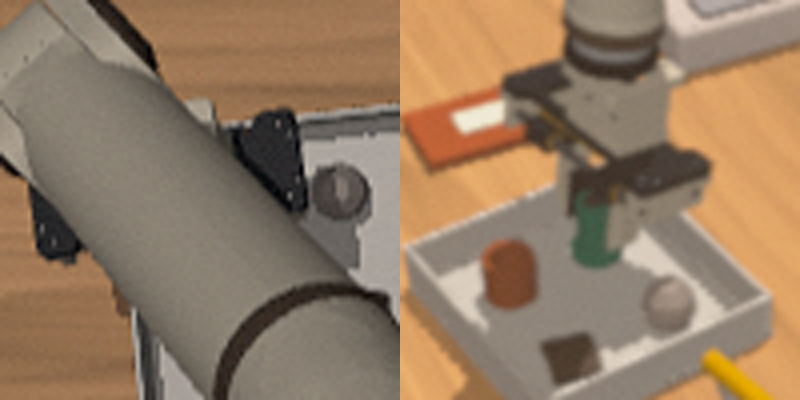

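The side view (right half) shows the green bush at (598,235) between the fingers, with the other finds clear. I'll close the gripper.

>>> {"fn": "step_arm", "kwargs": {"steps": [[0.02,0,0,0,0,0,0],[0.02,0,0,0,0,0,0],[0.02,0,0,0,0,0,0],[0.02,0,0,0,0,0,0],[0.02,0,0,0,0,0,0],[0.02,0,0,0,0,0,0]], "newtons": 25}}

```text
time_s: 3.7
tool_pos: [0.5172, 0.3181, 0.0461]
ee_rot: [-0.074, -0.109, 0.991, -0.008]
wrist_force: [0.3, -0.4, 6.4]
gripper_width: 0.319
grasp_force: 25.0
```

```bash
python3 - <<'E'
from h import *
s=get_state();P=np.array(s["tool_pos"]);print(P,s["wrist_force"])
go(P+[0,0,.1],tool(.15)); 
go(F(50,45,45+4+40+120),tool(-.15)); print(F(50,45,89))
E
```

```text
[0.51718502 0.31806093 0.04614224] [ 0.32724613 -0.44333287  6.39583941]
shift mm [ 14.8   0.  -98.9] turn deg [ 0.02  0.06 -0.01]
shift mm [ 141.1 -406.  -189.6] turn deg [  0.02 -17.13  -0.02]
[ 0.53160987 -0.09476479  0.13980096]
```

>>> {"fn": "step_arm", "kwargs": {"steps": [[0.02,0.002,0,-0.01,0,0,0],[0.02,0.006,0,-0.04,0,0,0],[0.02,0.013,0,-0.085,0,0,0],[0.02,0.02,0,-0.13,0,0,0],[0.02,0.026,0,-0.17,0,0,0],[0.02,0.026,0,-0.17,0,0,0]]}}

```text
time_s: 4.3
tool_pos: [0.519, 0.3202, 0.2242]
ee_rot: [-0.069, -0.11, 0.992, -0.006]
wrist_force: [0.3, 0.2, -0.9]
gripper_width: 0.32
grasp_force: 25.0
```

```bash
python3 - <<'E'
from h import *
s=get_state();P=np.array(s["tool_pos"]);print(P,s["wrist_force"],s["q"])
print(F(50,45,89+90))
go(F(50,45,89+90),tool(-.15))
go(S(60,45,290),tool(-.15))
p=imaging.snapshot("side");u,v=map(int,pixel(p,P))
cv2.imwrite("pics/l1.png",cv2.resize(p["color"][v-50:v+70,u-60:u+60],(480,480),interpolation=cv2.INTER_CUBIC)[:,:,::-1])
E
```

```text
[0.51904955 0.32022463 0.22418622] [ 0.3225907   0.17717892 -0.86766157] [-0.21727534  0.54648848 -0.49872169  1.55893457  0.19961533  1.2258476
  1.04221626]
[ 0.5056541  -0.10056901  0.22578124]
shift mm [ 104.3 -407.7   11.6] turn deg [  0.2  -16.59   0.  ]
shift mm [  29.  -407.5  -63.8] turn deg [  0.2  -16.59   0.  ]
```

View pics/l1.png

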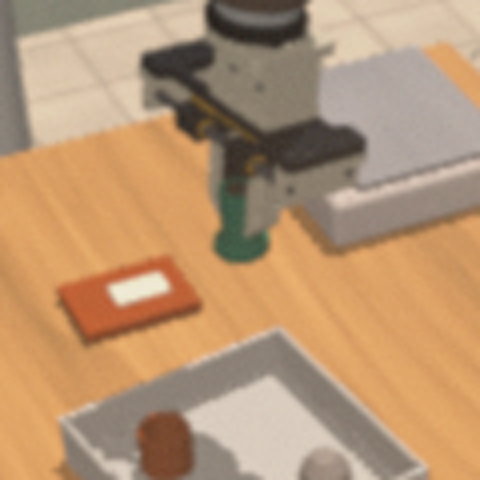

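```bash
python3 - <<'E'
from h import *
go(F(50,45,89)+[0,0,.115],tool(-.15))
E
```

```text
shift mm [  81.  -406.7  -23.2] turn deg [  0.11 -16.82  -0.  ]
```

>>> {"fn": "step_arm", "kwargs": {"steps": [[0.02,0.01,-0.05,-0.015,0,-4,0],[0.02,0.02,-0.1,-0.03,0,-8,0],[0.02,0.03,-0.15,-0.025,0,-12,0],[0.02,0.04,-0.2,-0.025,0,-16.8,0],[0.02,0.05,-0.25,-0.025,0,-16.8,0],[0.02,0.06,-0.29,-0.025,0,-16.8,0],[0.02,0.07,-0.33,-0.025,0,-16.8,0],[0.02,0.081,-0.37,-0.025,0,-16.8,0]]}}

```text
time_s: 5.15
tool_pos: [0.5209, -0.0622, 0.2528]
ee_rot: [0.07, -0.109, 0.992, 0.008]
wrist_force: [1.8, 0.2, -1.6]
gripper_width: 0.321
grasp_force: 25.0
```

```bash
python3 - <<'E'
from h import *
print(get_state()["tool_pos"]);go(F(50,45,89)+[0,0,.115],tool(-.15))
E
```

```text
[ 0.52089059 -0.06217542  0.25277424]
shift mm [ -3.6 -34.1  -1.6] turn deg [ 0.04 -0.53 -0.07]
```

>>> {"fn": "step_arm", "kwargs": {"steps": [[0.02,-0.004,-0.02,0,0,-0.5,0],[0.02,-0.004,-0.034,0,0,-0.5,0],[0.02,-0.004,-0.034,0,0,-0.5,0],[0.02,-0.004,-0.034,0,0,-0.5,0]]}}

```text
time_s: 5.55
tool_pos: [0.5333, -0.0908, 0.2538]
ee_rot: [0.075, -0.11, 0.991, 0.009]
wrist_force: [-0.3, -0.3, -1.6]
gripper_width: 0.321
grasp_force: 25.0
```

```bash
python3 - <<'E'
from h import *
s=get_state();print(s["tool_pos"],s["wrist_force"]);go(F(50,45,89)+[0,0,.115],tool(-.15))
go(F(50,45,89+25),tool(-.15))
out=[]
for n in("top","side"):
    p=imaging.snapshot(n)
    u,v=map(int,pixel(p,np.array([.52,-.14,.18])))
    out.append(cv2.resize(p["color"][v-70:v+70,u-70:u+70],(400,400),interpolation=cv2.INTER_CUBIC))
    # bush base position in tool axes
    m=mask(p,(60,80,20),(95,255,255)); c=cloud(p,m); c=c[(abs(c[:,0]-.53)<.1)&(abs(c[:,1]+.1)<.1)&(c[:,2]>.1)]
    q=s["ee_rot"]; R0=Ro.from_quat([q[1],q[2],q[3],q[0]])
    if len(c): d=R0.inv().apply(c-s["tool_pos"])*1000; print(n,len(c),np.round(np.percentile(d,[3,50,97],axis=0),1).tolist())
cv2.imwrite("pics/a1.png",np.hstack(out)[:,:,::-1])
E
```

```text
[ 0.53329433 -0.09083548  0.25376972] [-0.29728627 -0.32783132 -1.62756917]
shift mm [ 2.3 -3.5 -1.4] turn deg [0.1  0.01 0.05]
shift mm [23.3 -3.6 87.6] turn deg [0.1  0.01 0.05]
top 1 [[-31.2, -88.7, -90.2], [-31.2, -88.7, -90.2], [-31.2, -88.7, -90.2]]
side 19 [[-10.2, -22.4, 27.1], [3.3, -15.9, 32.7], [16.5, -7.5, 35.8]]
```

View pics/a1.png

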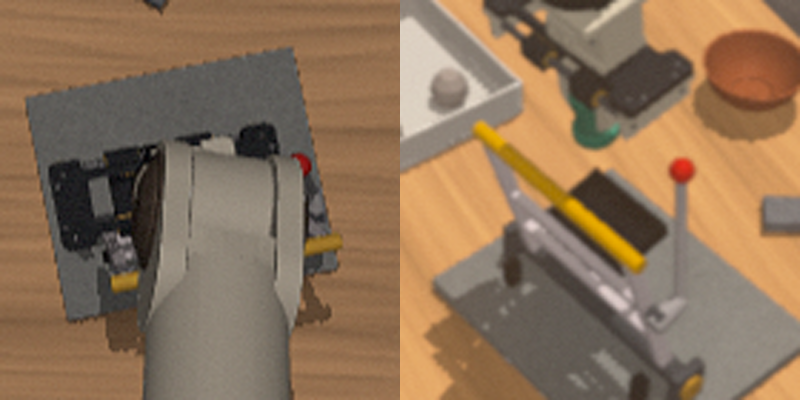

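The side view shows the bush at (597,120), upright above the tray at (610,215), with the ball at (682,170) clear. The top view shows the wrist close to the ball, so I'll check arm clearance from depth before descending.

```bash
python3 - <<'E'
from h import *
for n in("side","top"):
    p=imaging.snapshot(n); c=cloud(p,p["range_z"]>0)
    st=Ro.from_euler("z",-PSI).apply(c-O)*1000
    print(n)
    for nm,cx,cy,r in(("ball",-8,-74,35),("barR",-79,-60,25),("bar0",-79,0,25),("barL",-79,60,25)):
        d=st[(np.hypot(st[:,0]-cx,st[:,1]-cy)<r)&(st[:,2]>255)]
        if nm=="ball": d=d[np.linalg.norm(d-[-8,-74,271],axis=1)>18]
        if len(d): i=d[:,2].argsort()[:3]; print(nm,len(d),np.round(d[i]).tolist())
E
```

```text
side
ball 89 [[-11.0, -39.0, 311.0], [-6.0, -40.0, 318.0], [-12.0, -40.0, 318.0]]
bar0 1025 [[-65.0, 20.0, 519.0], [-62.0, 17.0, 543.0], [-70.0, 23.0, 544.0]]
barL 448 [[-56.0, 53.0, 404.0], [-54.0, 59.0, 406.0], [-61.0, 48.0, 424.0]]
top
ball 3 [[5.0, -43.0, 341.0], [4.0, -45.0, 342.0], [7.0, -42.0, 346.0]]
bar0 149 [[-71.0, 1.0, 610.0], [-55.0, -3.0, 614.0], [-61.0, -2.0, 615.0]]
barL 679 [[-62.0, 46.0, 650.0], [-57.0, 50.0, 651.0], [-60.0, 44.0, 651.0]]
```

>>> {"fn": "step_arm", "kwargs": {"steps": [[0.02,0.006,-0.004,0.02,0,0,0],[0.02,0.012,-0.004,0.045,0,0,0],[0.02,0.017,-0.004,0.065,0,0,0],[0.02,0.021,-0.004,0.08,0,0,0],[0.02,0.023,-0.004,0.088,0,0,0],[0.02,0.023,-0.004,0.088,0,0,0]]}}

```text
time_s: 6.35
tool_pos: [0.5247, -0.0975, 0.1632]
ee_rot: [0.074, -0.11, 0.991, 0.009]
wrist_force: [-0.2, 0.6, -1.0]
gripper_width: 0.322
grasp_force: 25.0
```

```bash
python3 - <<'E'
from h import *
s=get_state();P=np.array(s["tool_pos"]);print(P,s["wrist_force"])
f=Ro.from_euler("y",.3).apply(Ro.from_euler("z",-PSI).apply(P-O)*1000-[-20,0,40]);print("tcp frame coords",f)
go(F(50,45,89+2),tool(-.15))
out=[]
for n in("top","side"):
    p=imaging.snapshot(n)
    u,v=map(int,pixel(p,np.array([.54,-.12,.12])))
    out.append(cv2.resize(p["color"][v-50:v+50,u-50:u+50],(400,400),interpolation=cv2.INTER_CUBIC))
cv2.imwrite("pics/a2.png",np.hstack(out)[:,:,::-1])
E
```

```text
[ 0.52472829 -0.09746166  0.1631771 ] [-0.22905953  0.57486386 -0.97351582]
tcp frame coords [ 49.93010172  43.86989837 113.49064013]
shift mm [-3.4  1.1 22.2] turn deg [ 0.08 -0.01  0.05]
```

View pics/a2.png

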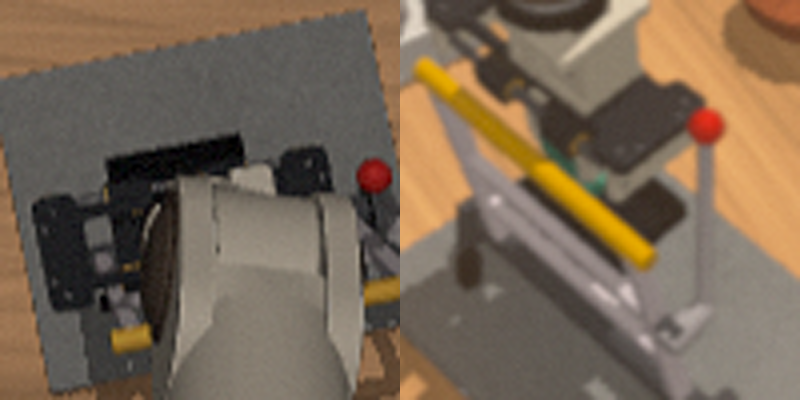

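The bush is over the tray, and the gripper is clear of the ball (707,125) and the bar. I'll lower it gently.

>>> {"fn": "step_arm", "kwargs": {"steps": [[0.02,-0.001,0,0.006,0,0,0],[0.02,-0.002,0,0.012,0,0,0],[0.02,-0.003,0,0.016,0,0,0],[0.02,-0.003,0,0.019,0,0,0],[0.02,-0.003,0,0.02,0,0,0],[0.02,-0.003,0,0.02,0,0,0],[0.02,-0.003,0,0.02,0,0,0]]}}

```text
time_s: 7.15
tool_pos: [0.5314, -0.0971, 0.1449]
ee_rot: [0.075, -0.109, 0.991, 0.008]
wrist_force: [0.5, 1.0, -1.1]
gripper_width: 0.326
grasp_force: 25.0
```

```bash
cat >>h.py <<'E'
def fr(P,lean=-.3): return np.round(Ro.from_euler("y",-lean).apply(Ro.from_euler("z",-PSI).apply(np.array(P)-O)*1000-[-20,0,40]),1)
E
python3 - <<'E'
from h import *
s=get_state();print(s["wrist_force"],fr(s["tool_pos"]))
p=imaging.snapshot("side");y=cloud(p,mask(p,(20,150,100),(32,255,255)));y=y[(y[:,2]>.2)&(y[:,1]<.1)&(y[:,0]<.6)];print(np.median(y,0))
E
```

```text
[ 0.5427028   0.96440595 -1.13585042] [50.9 42.8 94.1]
[ 0.4628864  -0.17738568  0.23845086]
```

>>> {"fn": "step_arm", "kwargs": {"steps": [[0.02,0,0,0.001,0,0,0],[0.02,0,0,0.002,0,0,0],[0.02,0,0,0.003,0,0,0],[0.02,0,0,0.003,0,0,0],[0.02,0,0,0.003,0,0,0]]}}

```text
time_s: 7.7
tool_pos: [0.5318, -0.0969, 0.1418]
ee_rot: [0.075, -0.109, 0.991, 0.008]
wrist_force: [0.4, -0.6, -0.5]
gripper_width: 0.319
grasp_force: 25.0
```

```bash
python3 - <<'E'
from h import *
s=get_state();print(s["wrist_force"],fr(s["tool_pos"]))
E
```

```text
[ 0.42036304 -0.57148778 -0.51936923] [50.3 42.9 91. ]
```

>>> {"fn": "step_arm", "kwargs": {"steps": [[0.02,0,0,0.001,0,0,0],[0.02,0,0,0.001,0,0,0],[0.02,0,0,0.002,0,0,0],[0.02,0,0,0.002,0,0,0]]}}

```text
time_s: 8.1
tool_pos: [0.5334, -0.0966, 0.1409]
ee_rot: [0.077, -0.11, 0.991, 0.008]
wrist_force: [-1.3, 1.4, 6.0]
gripper_width: 0.322
grasp_force: 25.0
```

```bash
python3 - <<'E'
from h import *
s=get_state();print(s["wrist_force"],fr(s["tool_pos"]))
E
```

```text
[-1.27401788  1.42768754  6.00020646] [51.6 42.8 89.7]
```

>>> {"fn": "step_arm", "kwargs": {"steps": [[0.02,0,0,-0.001,0,0,0],[0.05,0,0,-0.001,0,0,0],[0.05,0,0,-0.001,0,0,0],[0.05,0,0,-0.001,0,0,0],[0.05,0,0,-0.001,0,0,0]]}}

```text
time_s: 8.6
tool_pos: [0.5318, -0.0969, 0.1406]
ee_rot: [0.075, -0.109, 0.991, 0.008]
wrist_force: [-0.2, -0.2, -0.3]
gripper_width: 0.542
grasp_force: 0.0
```

```bash
python3 - <<'E'
from h import *
s=get_state();P=np.array(s["tool_pos"]);print(s["wrist_force"],fr(P))
print(go(F(50,43,89+65),tool(-.15)))
p=imaging.snapshot("side");u,v=map(int,pixel(p,np.array([.54,-.12,.12])))
cv2.imwrite("pics/r1.png",cv2.resize(p["color"][v-50:v+50,u-50:u+50],(500,500),interpolation=cv2.INTER_CUBIC)[:,:,::-1])
E
```

```text
[-0.20531161 -0.20918302 -0.32998601] [50.  42.9 89.9]
shift mm [  9.5   0.1 -63.4] turn deg [ 0.01  0.09 -0.01]
(array([  9.4915414 ,   0.11161104, -63.40883858]), array([ 0.012323  ,  0.08701786, -0.01136879]))
```

View pics/r1.png

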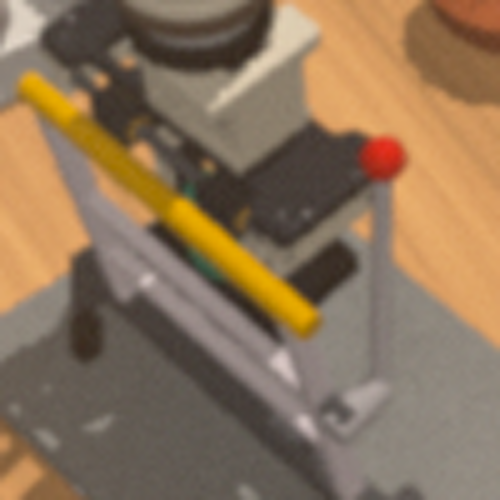

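Released and the bush is in the tray. I'll retreat upward while closing, clear of the ball at (382,158).

```bash
python3 - <<'E'
from h import *
go(F(58,43,150),tool(-.15));go(F(80,43,265),tool(-.15));go(F(80,-20,265),tool(-.15))
E
```

```text
shift mm [  1.    0.1 -60.6] turn deg [ 0.01  0.09 -0.01]
shift mm [-3.700e+00  1.000e-01 -1.776e+02] turn deg [ 0.01  0.09 -0.01]
shift mm [  -3.7  -62.9 -177.6] turn deg [ 0.01  0.09 -0.01]
```

>>> {"fn": "step_arm", "kwargs": {"steps": [[0.052,0,0,-0.015,0,0,0],[0.052,0,0,-0.035,0,0,0],[0.052,0,0,-0.06,0,0,0],[0.0,0,0,-0.1,0,0,0],[0.0,-0.002,0,-0.14,0,0,0],[0.0,-0.004,0,-0.178,0,0,0],[0.0,-0.004,-0.03,-0.178,0,0,0],[0.0,-0.004,-0.063,-0.178,0,0,0]]}}

```text
time_s: 9.45
tool_pos: [0.5244, -0.1631, 0.3199]
ee_rot: [0.077, -0.111, 0.991, 0.007]
wrist_force: [0.3, -0.7, -0.9]
gripper_width: 0.181
grasp_force: 0.0
```

```bash
python3 - <<'E'
from h import *
s=get_state();P=np.array(s["tool_pos"]);print(s["wrist_force"],fr(P),s["gripper_width"])
go(F(80,-22,227),tool(-.15)); go(F(80,-105,230),tool(-.15))
p=imaging.snapshot("side");u,v=map(int,pixel(p,np.array([.54,-.13,.15])))
c=cloud(p,mask(p,(0,200,90),(6,255,255)));c=c[(c[:,2]>.24)&(c[:,0]>.45)&(c[:,0]<.65)];print("ball frame",len(c),fr(np.median(c,0)))
cv2.imwrite("pics/r2.png",cv2.resize(p["color"][v-60:v+60,u-60:u+60],(500,500),interpolation=cv2.INTER_CUBIC)[:,:,::-1])
E
```

```text
[ 0.33996962 -0.68912376 -0.85345641] [ 82.2 -20.1 267.5] 0.1810524048182935
shift mm [-3.6 -1.8 40.4] turn deg [-0.13  0.31  0.19]
shift mm [ -2.9 -84.8  37.6] turn deg [-0.13  0.31  0.19]
ball frame 42 [ 77.  -78.7 226.4]
```

View pics/r2.png

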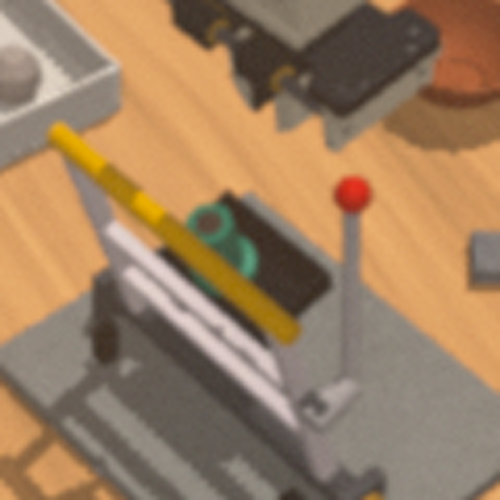

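The bush stands upright in the tray at (215,240), and the ball is at (352,193). Next I'll lower beside the ball and push toward stand -y.

>>> {"fn": "step_arm", "kwargs": {"steps": [[0.0,-0.004,-0.002,0.02,0,0,0],[0.0,-0.004,-0.002,0.039,0,0,0],[0.0,-0.004,-0.002,0.039,0,0,0],[0.0,-0.004,-0.01,0.039,0,0,0],[0.0,-0.004,-0.02,0.039,0,0,0],[0.0,-0.003,-0.03,0.038,0,0,0],[0.0,-0.003,-0.038,0.037,0,0,0],[0.0,-0.003,-0.046,0.037,0,0,0]]}}

```text
time_s: 10.3
tool_pos: [0.542, -0.2077, 0.2821]
ee_rot: [0.076, -0.109, 0.991, 0.008]
wrist_force: [0.4, 0.6, -0.0]
gripper_width: -0.001
grasp_force: 0.2
```

```bash
python3 - <<'E'
from h import *
s=get_state();P=np.array(s["tool_pos"]);print(s["wrist_force"],fr(P),s["gripper_width"])
p=imaging.snapshot("side")
c=cloud(p,mask(p,(0,200,90),(6,255,255)));c=c[(c[:,2]>.24)&(c[:,0]>.45)&(c[:,0]<.65)];print("ball frame",len(c),fr(np.median(c,0)))
y=cloud(p,mask(p,(20,150,100),(32,255,255)));y=y[(y[:,2]>.2)&(y[:,1]<.1)&(y[:,0]<.6)];print(np.median(y,0))
go(F(80,-105,230),tool(-.15))
E
```

```text
[ 0.38260592  0.62672783 -0.03180283] [ 78.2 -67.4 229.2] -0.0007287564235760375
ball frame 20 [ 74.8 -99.  230.1]
[ 0.46210249 -0.17361444  0.23854159]
shift mm [ -2.1 -36.   -1.2] turn deg [-0.1   0.14 -0.12]
```

The ball is moving with the finger, now at frame y of about -97. I'll push past dead centre, then back off and lift.

>>> {"fn": "step_arm", "kwargs": {"steps": [[0.0,-0.001,-0.008,0,0,0,0],[0.0,-0.001,-0.016,0,0,0,0],[0.0,-0.001,-0.024,0,0,0,0],[0.0,-0.002,-0.032,0,0,0,0],[0.0,-0.002,-0.036,0,0,0,0],[0.0,-0.002,-0.02,-0.02,0,0,0],[0.0,-0.002,0,-0.05,0,0,0],[0.0,-0.002,0.03,-0.08,0,0,0]]}}

```text
time_s: 11.15
tool_pos: [0.5247, -0.1802, 0.3609]
ee_rot: [0.075, -0.108, 0.991, 0.009]
wrist_force: [0.2, 0.4, 1.3]
gripper_width: 0.008
grasp_force: 0.0
```

```bash
python3 - <<'E'
from h import *
s=get_state();P=np.array(s["tool_pos"]);print(P,s["wrist_force"],fr(P),s["q"])
p=imaging.snapshot("side")
c=cloud(p,mask(p,(0,200,90),(6,255,255)));c=c[(c[:,2]>.0)&(c[:,0]>.4)&(c[:,0]<.65)&(c[:,1]>-.4)&(c[:,1]<-.1)];print("ball frame",len(c),fr(np.median(c,0)))
y=cloud(p,mask(p,(20,150,100),(32,255,255)));y=y[(y[:,2]>.2)&(y[:,1]<.1)&(y[:,0]<.6)];print(np.median(y,0))
for ex in(np.pi/2,-np.pi/2): go(F(0,0,265),tool(-.2,ex))
E
```

```text
[ 0.52473436 -0.18017963  0.3609157 ] [0.17281162 0.42584616 1.31123143] [ 91.1 -36.9 307.7] [ 0.60371646  0.13801365 -0.30225714  1.75270531 -0.03866436  1.12696546
  2.10936663]
ball frame 42 [  77.8 -159.2  220.6]
[ 0.4618409  -0.17375288  0.23858392]
shift mm [87.8 31.5 61. ] turn deg [  1.88  -1.94 -89.73]
shift mm [87.8 31.5 61. ] turn deg [-1.94 -1.88 90.24]
```

```bash
python3 - <<'E'
from h import *
go(F(0,0,270),tool(-.3,np.pi/2))
E
```

```text
shift mm [88.5 31.5 56. ] turn deg [  6.38  -6.43 -89.58]
```

>>> {"fn": "step_arm", "kwargs": {"steps": [[0.05,0.02,0.008,0.0,0.6,-0.6,-8.5],[0.05,0.04,0.015,0.01,1.2,-1.2,-17],[0.05,0.06,0.02,0.02,1.8,-1.8,-25],[0.05,0.08,0.03,0.03,2.4,-2.4,-33],[0.05,0.0885,0.0315,0.04,3.0,-3.0,-41],[0.05,0.0885,0.0315,0.056,3.5,-3.5,-49],[0.05,0.0885,0.0315,0.056,4.1,-4.1,-57],[0.05,0.0885,0.0315,0.056,4.7,-4.7,-65]]}}

```text
time_s: 12.0
tool_pos: [0.4423, -0.1663, 0.2897]
ee_rot: [0.082, -0.405, 0.91, -0.024]
wrist_force: [0.1, -0.3, -2.4]
gripper_width: 0.542
grasp_force: 0.0
```

```bash
python3 - <<'E'
from h import *
s=get_state();print(s["q"],fr(s["tool_pos"]))
go(F(0,0,270),tool(-.3,np.pi/2))
E
```

```text
[ 1.72735082  0.22016456 -1.4872097   2.02200977  0.19087828  0.94794426
  2.56819327] [ -3.9  -5.3 262.6]
shift mm [-5.4  2.5 -7.9] turn deg [  6.41  -4.35 -54.42]
```

```bash
python3 - <<'E'
from h import *
go(F(0,0,300),tool(-.3,-np.pi/2)); go(F(0,0,300),tool(-.2,0)); go(F(0,0,300),tool(-.2,-.8))
E
```

```text
shift mm [ -2.    4.4 -37.7] turn deg [ -5.16  -7.6  125.29]
shift mm [ -2.    4.4 -37.7] turn deg [-0.35 -1.9  35.46]
shift mm [ -2.    4.4 -37.7] turn deg [-1.13 -1.73 81.29]
```

>>> {"fn": "step_arm", "kwargs": {"steps": [[0.05,0,0,-0.02,0,0,8],[0.05,0,0.004,-0.038,0,-0.5,16],[0.05,-0.002,0.004,-0.038,0,-1,24],[0.05,-0.002,0.004,-0.038,0,-1.5,32],[0.05,-0.002,0.004,-0.038,0,-2,40],[0.05,-0.002,0.004,-0.038,0,-2,48],[0.05,-0.002,0.004,-0.038,0,-2,56],[0.05,-0.002,0.004,-0.038,0,-2,64]]}}

```text
time_s: 12.8
tool_pos: [0.4352, -0.1631, 0.3272]
ee_rot: [0.097, 0.143, 0.984, 0.03]
wrist_force: [0.0, 0.4, 0.3]
gripper_width: 0.547
grasp_force: 0.0
```

```bash
python3 - <<'E'
from h import *
s=get_state();print(s["q"],fr(s["tool_pos"]),s["wrist_force"])
go(F(0,0,290),tool(-.3,-np.pi/2))
E
```

```text
[ 2.01325509 -0.24843727 -1.41353766  2.00299033 -0.44187444  1.06335191
  2.06395038] [  1.3  -0.6 300.3] [0.00054138 0.42273613 0.34884344]
shift mm [ 0.6  0.5 10.3] turn deg [-5.36 -2.27 60.95]
```

>>> {"fn": "step_arm", "kwargs": {"steps": [[0.05,0,0,0,-0.7,0,8],[0.05,0,0,0,-1.4,-0.3,16],[0.05,0,0,0,-2.1,-0.6,24],[0.05,0,0,0,-2.8,-1,32],[0.05,0,0,0,-3.5,-1.3,40],[0.05,0,0,0,-4.2,-1.6,48],[0.05,0,0,0,-4.9,-2,56],[0.05,0,0,0,-5.4,-2.3,61]]}}

```text
time_s: 13.6
tool_pos: [0.4351, -0.1631, 0.3273]
ee_rot: [0.094, 0.618, 0.771, 0.117]
wrist_force: [-0.8, 0.6, -0.5]
gripper_width: 0.543
grasp_force: 0.0
```

```bash
python3 - <<'E'
from h import *
s=get_state();print(s["q"],fr(s["tool_pos"]),s["wrist_force"])
go(F(0,0,230),tool(-.3,-np.pi/2));go(F(0,0,200),tool(-.3,-np.pi/2));go(F(0,0,200,0),tool(0,-np.pi/2))
for n in("side","top"):
    p=imaging.snapshot(n)
    c=cloud(p,mask(p,(0,200,90),(6,255,255)));c=c[(c[:,2]>.0)&(c[:,0]>.4)&(c[:,0]<.65)&(c[:,1]>-.4)&(c[:,1]<-.1)]
    if len(c): print("ball frame",len(c),fr(np.median(c,0)),np.median(c,0))
    cv2.imwrite(f"pics/d_{n}.png",p["color"][:,:,::-1])
E
```

```text
[ 1.9710361  -0.29185957 -1.28738149  2.05775839 -0.60210844  1.04656421
  1.16507768] [  1.2  -0.7 300.3] [-0.78058174  0.62222147 -0.54292942]
shift mm [ 0.6 -1.3 70.3] turn deg [ 0.08 -0.03 -0.03]
shift mm [  0.6  -1.3 100.3] turn deg [ 0.08 -0.03 -0.03]
shift mm [  0.6  57.7 109.3] turn deg [17.27 -0.03 -0.02]
ball frame 9 [  79.6 -130.3    8.7] [ 0.62058277 -0.2544713   0.07182846]
ball frame 23 [  86.  -119.4    6.8] [ 0.62473126 -0.24237003  0.07188168]
```

View pics/d_side.png

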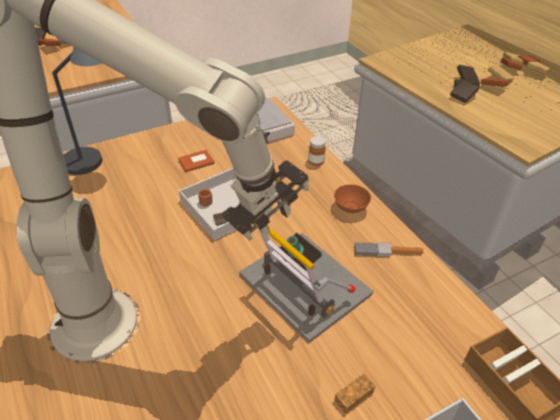

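The picture shows the kickstand down, with the red foot at (352,289) low behind the board and matching its down stop. The bush is still in the tray near (295,240), and the gripper is above the bar. I'll descend.

>>> {"fn": "step_arm", "kwargs": {"steps": [[0.05,0,-0.001,0.015,0,0,0],[0.05,0,-0.001,0.03,0,0,0],[0.05,0,-0.001,0.045,0,0,0],[0.05,0,-0.001,0.055,0,0,0],[0.05,0,-0.001,0.055,0,0,0]]}}

```text
time_s: 14.2
tool_pos: [0.4469, -0.1589, 0.2758]
ee_rot: [0.094, 0.616, 0.773, 0.117]
wrist_force: [-0.3, -0.7, -0.1]
gripper_width: 0.543
grasp_force: 0.0
```

```bash
python3 - <<'E'
from h import *
s=get_state();print(s["q"],fr(s["tool_pos"]),s["wrist_force"])
go(F(0,0,200),tool(-.3,-np.pi/2))
p=imaging.snapshot("side");y=cloud(p,mask(p,(20,150,100),(32,255,255)));y=y[(y[:,2]>.2)&(y[:,1]<.1)&(y[:,0]<.6)];f=np.array([fr(a) for a in y]);print("bar",np.median(f,0),f.min(0),f.max(0))
E
```

```text
[ 2.19080298 -0.30634112 -1.53492135  2.11280509 -0.67699872  0.93998507
  1.23340594] [ -2.1   0.9 247.5] [-0.3085309  -0.71562152 -0.11976335]
shift mm [-0.9  2.  47.5] turn deg [0.12 0.   0.24]
bar [ -1.5 -45.5 208. ] [ -29.7 -106.3  200.6] [  7.2  31.6 318.2]
```

Joints 2 and 3 are at their limits because the elbow swung out. I'll back up and stretch the arm outward, clear of the stand, to restore a good posture.

```bash
python3 - <<'E'
from h import *
go(F(0,0,310),tool(-.3,-np.pi/2));go([.60,-.1,.42],tool(-.1,-np.pi/2)); go([.75,-.1,.40],tool(0,-np.pi/2))
E
```

```text
shift mm [ -1.    1.8 -62.3] turn deg [0.09 0.05 0.28]
shift mm [ 23.  197.4 -89.4] turn deg [11.54  0.08  0.27]
shift mm [-10.3 331.1 -26.8] turn deg [17.27  0.09  0.27]
```

>>> {"fn": "step_arm", "kwargs": {"steps": [[0.05,0,0,-0.03,0,0,0],[0.05,0,0,-0.062,0,0,0],[0.05,0.005,0.04,-0.09,3,0,0],[0.05,0.01,0.08,-0.1,6,0,0],[0.05,0.015,0.12,-0.1,9,0,0],[0.05,0.02,0.16,-0.1,11.5,0,0],[0.05,0.023,0.197,-0.09,11.5,0,0],[0.05,0.023,0.197,-0.09,11.5,0,0]]}}

```text
time_s: 15.05
tool_pos: [0.5047, -0.0845, 0.4383]
ee_rot: [0.053, 0.621, 0.78, 0.049]
wrist_force: [-0.4, 0.6, -0.5]
gripper_width: 0.543
grasp_force: 0.0
```

```bash
python3 - <<'E'
from h import *
s=get_state();print(s["q"],s["tool_pos"],s["wrist_force"])
go([.75,-.1,.40],tool(0,-np.pi/2))
E
```

```text
[ 1.99497728 -0.30625228 -1.53497978  1.69994217 -0.38882339  1.33775311
  0.73771669] [ 0.50467617 -0.08449822  0.43826202] [-0.3754393   0.61120599 -0.53132773]
shift mm [-69.  227.6  72.9] turn deg [8.2  1.19 0.37]
```

```bash
python3 - <<'E'
from h import *
go([.45,-.3,.42],tool(0,-np.pi/2)); go([.36,-.5,.36],tool(0,-np.pi/2))
E
```

```text
shift mm [-197.5 -103.5    7.8] turn deg [8.2  1.19 0.37]
shift mm [-371.  -243.6   52. ] turn deg [8.2  1.19 0.37]
```

>>> {"fn": "step_arm", "kwargs": {"steps": [[0.05,-0.045,-0.02,0,3,0,0],[0.05,-0.09,-0.045,0.003,6,0.5,0],[0.05,-0.135,-0.07,0.005,8.2,1.2,0],[0.05,-0.18,-0.095,0.008,8.2,1.2,0],[0.05,-0.22,-0.125,0.015,8.2,1.2,0],[0.05,-0.26,-0.155,0.025,8.2,1.2,0],[0.05,-0.3,-0.185,0.035,8.2,1.2,0],[0.05,-0.335,-0.215,0.045,8.2,1.2,0]]}}

```text
time_s: 15.85
tool_pos: [0.3333, -0.3311, 0.4111]
ee_rot: [0.017, 0.624, 0.781, -0.002]
wrist_force: [0.4, -0.6, 0.1]
gripper_width: 0.544
grasp_force: 0.0
```

```bash
python3 - <<'E'
from h import *
s=get_state();print(s["q"],s["tool_pos"],s["wrist_force"])
go([.36,-.55,.3],tool(0,-np.pi/2))
E
```

```text
[ 2.56992692 -0.30552221 -1.53394755  1.75390381 -0.32034216  1.37465525
  1.31519976] [ 0.33331977 -0.33109753  0.41114796] [ 0.38418811 -0.58461688  0.06626166]
shift mm [-216.1  -24.6  117. ] turn deg [1.07 1.65 0.2 ]
```

```bash
python3 - <<'E'
from h import *
go([.36,-.58,.3],tool(0,-np.pi/2)); go([.40,-.66,.3],tool(0,-np.pi/2))
E
```

```text
shift mm [-245.3  -31.3  117.7] turn deg [1.07 1.65 0.2 ]
shift mm [-332.2  -10.   120.6] turn deg [1.07 1.65 0.2 ]
```

>>> {"fn": "step_arm", "kwargs": {"steps": [[0.05,-0.04,0,0.02,0,0,0],[0.05,-0.08,0,0.04,0,0,0],[0.05,-0.12,0,0.06,0,0,0],[0.05,-0.16,0,0.08,0,0,0],[0.05,-0.2,0,0.1,0,0,0],[0.05,-0.24,0,0.11,0,0,0],[0.05,-0.27,0,0.11,0,0,0],[0.05,-0.3,0,0.11,0,0,0]]}}

```text
time_s: 16.65
tool_pos: [0.2758, -0.3898, 0.3855]
ee_rot: [0.038, 0.623, 0.781, -0.008]
wrist_force: [0.4, -0.5, 0.3]
gripper_width: 0.548
grasp_force: 0.0
```

```bash
python3 - <<'E'
from h import *
s=get_state();print(s["q"],s["tool_pos"],s["wrist_force"])
go([.40,-.66,.3],tool(0,-np.pi/2))
E
```

```text
[ 2.73333703 -0.30596948 -1.53441465  1.81395657 -0.34485346  1.27750875
  1.50277308] [ 0.27580226 -0.38981229  0.38548672] [ 0.42367758 -0.45717756  0.30794135]
shift mm [-284.2   57.9  107.8] turn deg [2.03 4.02 0.19]
```

```bash
python3 - <<'E'
from h import *
go([.46,-.18,.40],tool(0,-np.pi/2))
E
```

```text
shift mm [162.7 226.7 -18. ] turn deg [2.03 4.02 0.19]
```

>>> {"fn": "step_arm", "kwargs": {"steps": [[0.05,0.02,0.028,0,0,0,8.5],[0.05,0.04,0.056,0,0,0,17],[0.05,0.06,0.084,0,0.5,1,25.5],[0.05,0.08,0.112,0,1,2,34],[0.05,0.1,0.14,-0.01,1,2,42.5],[0.05,0.12,0.168,-0.01,1,2,51],[0.05,0.14,0.196,-0.018,1,2,59.5],[0.05,0.16,0.225,-0.018,1,2,68]]}}

```text
time_s: 17.45
tool_pos: [0.4465, -0.1767, 0.4053]
ee_rot: [0.024, 0.952, 0.305, 0.025]
wrist_force: [0.2, -0.4, 1.2]
gripper_width: 0.541
grasp_force: 0.0
```

```bash
python3 - <<'E'
from h import *
s=get_state();print(s["q"],s["tool_pos"],s["ee_rot"])
go([.46,-.18,.40],tool(0,-np.pi))
E
```

```text
[ 2.1575369  -0.30601418 -1.53435362  1.76826065 -0.32666316  1.32613434
 -0.2662104 ] [ 0.44647516 -0.1766609   0.40532094] [0.02400969 0.95180426 0.30475001 0.0248921 ]
shift mm [ 8.9 10.2  6.2] turn deg [ 3.07 -2.55 22.89]
```

>>> {"fn": "step_arm", "kwargs": {"steps": [[0.05,0,0,0,0,0,8.5],[0.05,0,0,0,0,0,17],[0.05,0,0,0,0,0,25.5],[0.05,0,0,0,0,0,34],[0.05,0,0,0,0,0,42.5],[0.05,0,0,0,0,0,51],[0.05,0,0,0,0,0,59.5],[0.05,0,0,0,0,0,68]]}}

```text
time_s: 18.25
tool_pos: [0.4453, -0.1777, 0.4046]
ee_rot: [0.006, 0.959, -0.28, 0.033]
wrist_force: [-0.0, -1.0, -0.0]
gripper_width: 0.543
grasp_force: 0.0
```

>>> {"fn": "step_arm", "kwargs": {"steps": [[0.05,0,0,0,0,0,8.5],[0.05,0,0,0,0,0,17],[0.05,0,0,0,0,0,25.5],[0.05,0,0,0,0,0,34],[0.05,0,0,0,0,0,42.5],[0.05,0,0,0,0,0,51],[0.05,0,0,0,0,0,59.5],[0.05,0,0,0,0,0,68]]}}

```text
time_s: 19.05
tool_pos: [0.4404, -0.1867, 0.4036]
ee_rot: [0.021, -0.648, 0.761, -0.029]
wrist_force: [-0.5, -0.3, 0.5]
gripper_width: 0.546
grasp_force: 0.0
```

```bash
python3 - <<'E'
from h import *
s=get_state();print(s["q"],s["tool_pos"],s["ee_rot"])
E
```

```text
[ 2.18309136 -0.30677507 -1.52257787  1.77577185 -0.34645054  1.32734934
 -2.57300528] [ 0.44038118 -0.18666071  0.40361703] [ 0.0212349  -0.64812722  0.76069732 -0.02863181]
```

>>> {"fn": "step_arm", "kwargs": {"steps": [[0.05,0,0,0,0,0,6],[0.05,0,0,0,0,0,12],[0.05,0,0,0,0,0,18],[0.05,0,0,0,0,0,24],[0.05,0,0,0,0,0,30],[0.05,0,0,0,0,0,36]]}}

```text
time_s: 19.65
tool_pos: [0.3703, -0.2683, 0.3751]
ee_rot: [0.1, -0.479, 0.872, -0.012]
wrist_force: [0.3, -0.1, -0.8]
gripper_width: 0.543
grasp_force: 0.0
```

```bash
python3 - <<'E'
from h import *
s=get_state();print(s["q"],s["tool_pos"],s["ee_rot"])
E
```

```text
[ 2.39938549 -0.30602831 -1.40697513  1.8907422  -0.52029879  1.29947228
 -2.57132457] [ 0.37031473 -0.26831836  0.37512623] [ 0.09982769 -0.47910888  0.87198228 -0.01166252]
```

```bash
cat > kin.py <<'E'
import numpy as np, itertools
from scipy.spatial.transform import Rotation as Ro
from scipy.optimize import least_squares
D=[([-0.909,0.502,-0.427,1.551,0.221,1.138,-0.21],[.252,.598,.245],[0,.198,.98,-.001]),
([-0.21727534,0.54648848,-0.49872169,1.55893457,0.19961533,1.2258476,1.04221626],[.519,.3202,.2242],[-.069,-.11,.992,-.006]),
([0.60371646,0.13801365,-0.30225714,1.75270531,-0.03866436,1.12696546,2.10936663],[.5247,-.1802,.3609],[.075,-.108,.991,.009]),
([1.72735082,0.22016456,-1.4872097,2.02200977,0.19087828,0.94794426,2.56819327],[.4423,-.1663,.2897],[.082,-.405,.91,-.024]),
([2.01325509,-0.24843727,-1.41353766,2.00299033,-0.44187444,1.06335191,2.06395038],[.4352,-.1631,.3272],[.097,.143,.984,.03]),
([1.9710361,-0.29185957,-1.28738149,2.05775839,-0.60210844,1.04656421,1.16507768],[.4351,-.1631,.3273],[.094,.618,.771,.117]),
([2.19080298,-0.30634112,-1.53492135,2.11280509,-0.67699872,0.93998507,1.23340594],[.4469,-.1589,.2758],[.094,.616,.773,.117]),
([1.99497728,-0.30625228,-1.53497978,1.69994217,-0.38882339,1.33775311,0.73771669],[.5047,-.0845,.4383],[.053,.621,.78,.049]),
([2.56992692,-0.30552221,-1.53394755,1.75390381,-0.32034216,1.37465525,1.31519976],[.3333,-.3311,.4111],[.017,.624,.781,-.002]),
([2.73333703,-0.30596948,-1.53441465,1.81395657,-0.34485346,1.27750875,1.50277308],[.2758,-.3898,.3855],[.038,.623,.781,-.008]),
([2.1575369,-0.30601418,-1.53435362,1.76826065,-0.32666316,1.32613434,-0.2662104],[.4465,-.1767,.4053],[.024,.952,.305,.025]),
([2.18309136,-0.30677507,-1.52257787,1.77577185,-0.34645054,1.32734934,-2.57300528],[.4404,-.1867,.4036],[.021,-.648,.761,-.029]),
([2.39938549,-0.30602831,-1.40697513,1.8907422,-0.52029879,1.29947228,-2.57132457],[.3703,-.2683,.3751],[.1,-.479,.872,-.012])]
Q=np.array([d[0] for d in D]);P=np.array([d[1] for d in D]);RT=Ro.from_quat([[*d[2][1:],d[2][0]] for d in D])
AX="zyzyzyz"
def fk(q,sg,x):
    q=np.atleast_2d(q); off=x[:7]; L=x[7:].reshape(-1,3)   # link translation after joints 1(base),3,4?,...
    R=Ro.identity(len(q)); p=np.zeros((len(q),3))
    for i in range(7):
        p=p+R.apply(np.broadcast_to(L[i],(len(q),3)))
        R=R*Ro.from_euler(AX[i],sg[i]*q[:,i]+off[i])
    return p+R.apply(np.broadcast_to([0,0,0],(len(q),3))),R
E
cat > fit.py <<'E'
from kin import *
rng=np.random.default_rng(0); best=None
z=np.zeros(21)
for s3,s5,s7 in itertools.product((1,-1),repeat=3):
    sg=[-1,1,s3,1,s5,1,s7]
    def fo(o): return (fk(Q,sg,np.r_[o,z])[1]*RT.inv()).as_rotvec().ravel()
    for k in range(40):
        r=least_squares(fo,rng.choice([0,np.pi/2,np.pi,-np.pi/2],7),max_nfev=60)
        if best is None or r.cost<best[0]*.999: best=(r.cost,sg,r.x)
print(best[0],best[1],np.round(best[2],3))
c,sg,o=best
# positions: translations linear, ridge towards small
def fp(x): 
    X=np.r_[x[:7],x[7:]]; p,R=fk(Q,sg,X); return np.r_[((p-P)*100).ravel(),(R*RT.inv()).as_rotvec().ravel()*20,x[7:]*.003]
b=None
for k in range(6):
    r=least_squares(fp,np.r_[o,rng.normal(0,.2,21)])
    if b is None or r.cost<b.cost: b=r
p,R=fk(Q,sg,b.x); print(np.round(b.x[7:].reshape(7,3),3)); print("pos err mm",np.round(np.linalg.norm(p-P,axis=1)*1000,1),"rot",np.round((R*RT.inv()).magnitude(),3))
np.savez("model.npz",sg=sg,x=b.x)
E
time python3 fit.py
```

```text
5.838914164827496e-06 [-1, 1, 1, 1, 1, 1, -1] [ 1.000e-03 -3.142e+00  1.000e-03  0.000e+00 -0.000e+00 -3.142e+00
  1.571e+00]
[[ 0.    -0.     0.173]
 [ 0.    -0.007  0.173]
 [-0.    -0.007 -0.252]
 [-0.    -0.005 -0.252]
 [ 0.001 -0.006 -0.236]
 [-0.001 -0.001 -0.235]
 [-0.    -0.     0.343]]
pos err mm [0.2 0.2 0.1 0.1 0.1 0.1 0.1 0.1 0.1 0.1 0.  0.  0.1] rot [0.001 0.001 0.001 0.001 0.001 0.001 0.001 0.001 0.001 0.001 0.001 0.001
 0.001]
real	2m5.844s
user	2m5.638s
sys	0m0.143s
```

```bash
cat > sim.py <<'E'
from kin import *; from h import F,S,tool
m=np.load("model.npz"); sg=m["sg"]; X=m["x"]
LO=np.array([-2.88,-.306,-1.535,.205,-1.405,.195,-2.57]);HI=np.array([2.88,2.025,1.555,2.415,4.545,2.015,2.57])
off=X[:7]; L=X[7:].reshape(7,3); AXV=[np.array([0,0,1.]) if a=="z" else np.array([0,1.,0]) for a in AX]
def rm(a,t):
    c,s=np.cos(t),np.sin(t); return np.array([[c,-s,0],[s,c,0],[0,0,1]]) if a=="z" else np.array([[c,0,s],[0,1,0],[-s,0,c]])
def fkj(q):
    R=np.eye(3);p=np.zeros(3);o=[];w=[]
    for i in range(7):
        p=p+R@L[i]; o.append(p); w.append(R@AXV[i]*sg[i]); R=R@rm(AX[i],sg[i]*q[i]+off[i])
    J=np.array([np.r_[np.cross(w[i],p-o[i]),w[i]] for i in range(7)]).T
    return p,R,J
def row(q,pt,Rt,it=4):      # one 0.1 s row toward a target
    p,R,_=fkj(q); d=pt-p; n=np.linalg.norm(d); d=d*min(1,.05/max(n,1e-9))
    r=Ro.from_matrix(Rt@R.T).as_rotvec(); a=np.linalg.norm(r); r=r*min(1,.15/max(a,1e-9))
    pg=p+d; Rg=Ro.from_rotvec(r).as_matrix()@R; q0=q.copy()
    for _ in range(it):
        p,R,J=fkj(q); e=np.r_[pg-p,Ro.from_matrix(Rg@R.T).as_rotvec()]; act=np.ones(7,bool)
        for _ in range(3):
            Ja=J*act; dq=Ja.T@np.linalg.solve(Ja@Ja.T+1e-4*np.eye(6),e)
            bad=act&(((q+dq)<LO)|((q+dq)>HI))
            if not bad.any(): break
            act&=~bad
        q=np.clip(q+dq,LO,HI)
    dq=q-q0; k=max(1,(np.abs(dq)/(.07*np.array([2.57,2.57,3.14,3.14,3.14,3.14,3.14]))).max()); return q0+dq/k
def run(q,pt,Rt,n=60):
    tr=[q]
    for i in range(n):
        q=row(q,pt,Rt); tr.append(q); p,R,_=fkj(q)
        if np.linalg.norm(p-pt)<.001 and Ro.from_matrix(Rt@R.T).magnitude()<.005: return q,True,tr
    return q,False,tr
E
cat > s1.py <<'E'
from sim import *
M=lambda *a:tool(*a).as_matrix()
q=Q[1].copy()
for pt,Rt in((F(50,45,89)+[0,0,.115],M(-.15)),(F(50,43,90),M(-.15)),(F(80,43,265),M(-.15)),(F(80,-105,230),M(-.15)),(P[2],RT[2].as_matrix())): q,ok,_=run(q,pt,Rt)
print("validate",np.round(q,2),np.round(Q[2],2),ok)
for ex in(-np.pi/2,):
  for th in(-.3,0):
    qq=np.array([.6,.14,-.3,1.75,0,1.1,.5]); 
    for pt,Rt in((F(0,0,270),M(th,ex)),(F(0,0,200),M(th,ex)),(F(0,0,200,0),M(max(th,0) if th==0 else 0,ex))):
        qq,ok,_=run(qq,pt,Rt); print(th,ok,np.round(qq,2))
rng=np.random.default_rng(1); res=[]
import time; t0=time.time()
while time.time()-t0<150:
    q=Q[-1].copy(); wp=[]
    for k in range(rng.integers(1,3)):
        pt=np.array([rng.uniform(.3,.8),rng.uniform(-.6,.5),rng.uniform(.38,.6)]); a=(rng.uniform(-.9,.9),rng.uniform(-.9,.9),rng.uniform(-4,2))
        wp.append((pt,a)); Rt=M(0,a[2]); Rt=Ro.from_rotvec([a[0],a[1],0]).as_matrix()@Rt
        q,ok,tr=run(q,pt,Rt,30)
        if not ok: break
    if not ok: continue
    n=0
    for ex in(-np.pi/2,np.pi/2):
        q2,ok,tr=run(q,F(0,0,290),M(-.3,ex),40)
        if not ok: continue
        q3,ok,_=run(q2,F(0,0,200),M(-.3,ex),20)
        if not ok: continue
        q4,ok,_=run(q3,F(0,0,200,0),M(0,ex),20)
        if ok:
            mg=min((np.minimum(a-LO,HI-a)).min() for a in(q3,q4)); res.append((len(wp),-mg,wp,ex,q2,q3)); 
res.sort(key=lambda r:(r[0],r[1])); print(len(res))
for r in res[:6]: print(r[0],round(-r[1],2),[(np.round(p,2).tolist(),np.round(a,2).tolist()) for p,a in r[2]],round(r[3],2),np.round(r[4],2),np.round(r[5],2))
E
python3 s1.py
```

```text
validate [ 0.61  0.14 -0.3   1.75 -0.04  1.13  2.11] [ 0.6   0.14 -0.3   1.75 -0.04  1.13  2.11] True
-0.3 True [ 0.71 -0.04 -0.28  2.11 -0.26  0.85  0.8 ]
-0.3 True [ 0.69  0.08 -0.31  2.16 -0.23  0.67  0.77]
-0.3 True [ 0.49  0.3  -0.33  1.84  0.11  1.02  0.34]
0 True [ 0.58  0.11 -0.31  1.92  0.04  1.12  0.48]
0 True [ 0.55  0.21 -0.32  1.97  0.08  0.97  0.42]
0 True [ 0.5   0.3  -0.33  1.84  0.11  1.03  0.34]
55
1 0.27 [([0.51, -0.51, 0.58], [0.22, -0.69, -3.32])] -1.57 [ 1.92 -0.22 -1.3   2.07 -0.52  0.98  1.09] [ 1.54  0.23 -1.26  2.14  0.11  0.67  0.47]
1 0.27 [([0.34, -0.15, 0.53], [0.61, 0.03, 1.7])] -1.57 [ 1.74 -0.14 -1.19  2.07 -0.42  0.94  0.98] [ 1.54  0.23 -1.25  2.14  0.11  0.67  0.47]
1 0.27 [([0.75, 0.4, 0.54], [0.87, -0.35, -3.29])] -1.57 [ 1.72 -0.13 -1.17  2.07 -0.41  0.94  0.97] [ 1.53  0.23 -1.24  2.14  0.1   0.67  0.48]
1 0.27 [([0.43, 0.15, 0.4], [0.22, 0.04, -3.71])] -1.57 [ 1.68 -0.13 -1.15  2.07 -0.4   0.93  0.96] [ 1.52  0.22 -1.23  2.14  0.08  0.67  0.49]
1 0.27 [([0.4, -0.13, 0.47], [0.13, 0.24, -3.76])] -1.57 [ 1.62 -0.11 -1.1   2.07 -0.38  0.93  0.94] [ 1.5   0.21 -1.19  2.14  0.06  0.67  0.52]
1 0.27 [([0.6, -0.32, 0.41], [-0.84, -0.82, -2.61])] -1.57 [ 1.19 -0.08 -0.71  2.08 -0.31  0.91  0.86] [ 1.13  0.11 -0.77  2.15 -0.14  0.66  0.69]
```

```bash
cat > s2.py <<'E'
from sim import *
import time
M=lambda *a:tool(*a).as_matrix(); ex=-np.pi/2
rng=np.random.default_rng(5); res=[]; t0=time.time()
while time.time()-t0<170:
    pt=np.array([rng.uniform(.35,.75),rng.uniform(-.5,.3),rng.uniform(.38,.55)]); a=(rng.uniform(-.9,.9),rng.uniform(-.9,.9),rng.uniform(-4,-1))
    Rt=Ro.from_rotvec([a[0],a[1],0]).as_matrix()@M(0,a[2])
    q,ok,tr=run(Q[-1].copy(),pt,Rt,30)
    if not ok or abs(q[2])>1.2: continue
    q2,ok,tr2=run(q,F(0,0,290),M(-.3,ex),40)
    if not ok: continue
    q3,ok,_=run(q2,F(0,0,200),M(-.3,ex),20)
    if not ok: continue
    q4,ok,_=run(q3,F(0,0,200,0),M(0,ex),20)
    if ok: res.append((abs(q2[2])+abs(q[2])+.02*len(tr+tr2),pt,a,len(tr),len(tr2),q,q2,q3,q4))
res.sort(key=lambda r:r[0]); print(len(res))
for r in res[:5]: print(round(r[0],2),*[np.round(v,2).tolist() for v in r[1:]])
E
python3 s2.py
```

```text
82
0.76 [0.47, -0.35, 0.41] [-0.46, -0.77, -2.7] 22 10 [0.72, -0.19, -0.08, 2.25, -0.48, 0.2, 0.16] [0.47, -0.08, -0.04, 2.1, -0.24, 0.89, 0.78] [0.45, 0.07, -0.06, 2.17, -0.27, 0.67, 0.8] [0.3, 0.28, -0.09, 1.84, 0.03, 1.02, 0.41]
0.79 [0.39, 0.11, 0.44] [0.73, 0.28, -2.73] 24 12 [0.21, 0.09, -0.03, 1.83, -0.64, 1.67, -0.66] [0.38, -0.08, 0.04, 2.1, -0.23, 0.89, 0.77] [0.36, 0.07, 0.03, 2.17, -0.28, 0.68, 0.81] [0.22, 0.28, -0.01, 1.85, 0.0, 1.02, 0.44]
0.87 [0.41, -0.18, 0.51] [0.48, -0.71, -3.51] 17 15 [0.74, -0.17, 0.18, 1.98, -0.84, 1.37, -0.61] [0.48, -0.08, -0.05, 2.1, -0.24, 0.89, 0.78] [0.46, 0.07, -0.07, 2.17, -0.27, 0.67, 0.8] [0.31, 0.28, -0.1, 1.84, 0.03, 1.02, 0.41]
0.96 [0.37, -0.11, 0.42] [0.88, -0.28, -3.5] 20 16 [0.77, 0.11, 0.1, 1.96, -0.75, 1.66, -0.67] [0.58, -0.08, -0.14, 2.1, -0.25, 0.9, 0.79] [0.55, 0.07, -0.17, 2.16, -0.25, 0.67, 0.79] [0.38, 0.29, -0.2, 1.84, 0.06, 1.02, 0.38]
0.99 [0.62, -0.29, 0.41] [-0.78, 0.49, -3.04] 25 15 [0.07, 0.67, -0.05, 1.16, 0.81, 1.81, -1.24] [0.28, -0.09, 0.14, 2.1, -0.21, 0.89, 0.76] [0.26, 0.06, 0.13, 2.17, -0.29, 0.68, 0.82] [0.14, 0.28, 0.1, 1.85, -0.03, 1.01, 0.47]
```

```bash
cat > wp.py <<'E'
from sim import *; from h import go,get_state
pt=np.array([.41,-.18,.51]); a=(.48,-.71,-3.51)
Rt=Ro.from_rotvec([a[0],a[1],0])*tool(0,a[2])
s=get_state(); print(np.round(s["q"],3),s["wrist_force"]); go(pt,Rt)
q,ok,tr=run(np.array(s["q"]),pt,Rt.as_matrix(),40); print(ok,len(tr),np.round(q,2),"after 8:",np.round(tr[min(8,len(tr)-1)],2))
E
python3 wp.py
```

```text
[ 2.399 -0.306 -1.407  1.891 -0.52   1.299 -2.571] [ 0.34401289 -0.09241083 -0.81128705]
shift mm [-116.6   -1.  -118.1] turn deg [  43.41   -9.91 -108.14]
True 17 [ 0.75 -0.17  0.19  1.97 -0.84  1.38 -0.6 ] after 8: [ 0.98 -0.31 -0.25  1.91 -0.52  1.22 -2.03]
```

>>> {"fn": "step_arm", "kwargs": {"steps": [[0.05,-0.117,-0.001,-0.118,43.4,-9.9,-108],[0.05,-0.117,-0.001,-0.118,43.4,-9.9,-108],[0.05,-0.117,-0.001,-0.118,43.4,-9.9,-108],[0.05,-0.117,-0.001,-0.118,43.4,-9.9,-108],[0.05,-0.117,-0.001,-0.118,43.4,-9.9,-108],[0.05,-0.117,-0.001,-0.118,43.4,-9.9,-108],[0.05,-0.117,-0.001,-0.118,43.4,-9.9,-108],[0.05,-0.117,-0.001,-0.118,43.4,-9.9,-108]]}}

```text
time_s: 20.45
tool_pos: [0.4109, -0.1787, 0.5106]
ee_rot: [-0.193, 0.773, -0.578, 0.179]
wrist_force: [-0.7, 0.5, -0.0]
gripper_width: 0.546
grasp_force: 0.0
```

```bash
python3 wp.py
```

```text
[ 0.979 -0.307 -0.244  1.915 -0.522  1.221 -2.015] [-0.699058    0.53689624 -0.03857465]
shift mm [ 0.9  1.4 -0. ] turn deg [ 24.16  -5.56 -59.05]
True 9 [ 0.72 -0.17  0.21  1.97 -0.84  1.38 -0.6 ] after 8: [ 0.72 -0.17  0.21  1.97 -0.84  1.38 -0.6 ]
```

The model predicted this motion well, and the elbow is back where it should be. Continuing.

>>> {"fn": "step_arm", "kwargs": {"steps": [[0.05,0,0,0,24.2,-5.6,-59],[0.05,0,0,0,24.2,-5.6,-59],[0.05,0,0,0,24.2,-5.6,-59],[0.05,0,0,0,24.2,-5.6,-59],[0.05,0,0,0,24.2,-5.6,-59],[0.05,0,0,0,24.2,-5.6,-59],[0.05,0,0,0,24.2,-5.6,-59],[0.05,0,0,0,24.2,-5.6,-59]]}}

```text
time_s: 21.25
tool_pos: [0.4103, -0.1798, 0.5091]
ee_rot: [-0.259, 0.907, -0.07, 0.325]
wrist_force: [-0.5, 0.4, -0.3]
gripper_width: 0.538
grasp_force: 0.0
```

```bash
sed -e 's/^pt=.*/pt=F(0,0,290)/' -e 's/^Rt=.*/Rt=tool(-.3,-np.pi\/2)/' wp.py > wp2.py; python3 wp2.py
```

```text
[ 0.712 -0.17   0.217  1.972 -0.841  1.374 -0.607] [-0.51398091  0.43992848 -0.31736814]
shift mm [-91.   84.7 149.8] turn deg [   2.01  -39.61 -110.34]
True 15 [ 0.45 -0.08 -0.01  2.1  -0.23  0.89  0.78] after 8: [ 0.55  0.02  0.1   2.06 -0.57  1.06  0.39]
```

>>> {"fn": "step_arm", "kwargs": {"steps": [[0.05,0,0,0,2,-39.6,-110.3],[0.05,0,0,0,2,-39.6,-110.3],[0.05,0,0,0,2,-39.6,-110.3],[0.05,0,0,0,2,-39.6,-110.3],[0.05,0,0,0,2,-39.6,-110.3],[0.05,0,0,0,2,-39.6,-110.3],[0.05,0,0,0,2,-39.6,-110.3],[0.05,0,0,0,2,-39.6,-110.3]]}}

```text
time_s: 22.05
tool_pos: [0.4107, -0.1795, 0.5096]
ee_rot: [-0.062, 0.845, 0.478, 0.232]
wrist_force: [-0.2, 0.1, -0.3]
gripper_width: 0.545
grasp_force: 0.0
```

```bash
python3 wp2.py
```

```text
[ 0.568 -0.114  0.131  1.756 -0.472  1.461  0.201] [-0.17070406  0.11331264 -0.2836812 ]
shift mm [-62.1 -10.1 184.7] turn deg [  0.75 -16.25 -45.53]
True 7 [ 0.44 -0.08 -0.01  2.1  -0.23  0.89  0.77] after 8: [ 0.44 -0.08 -0.01  2.1  -0.23  0.89  0.77]
```

>>> {"fn": "step_arm", "kwargs": {"steps": [[0.05,-0.005,0,0.015,0.7,-16.2,-45.5],[0.05,-0.01,-0.002,0.03,0.7,-16.2,-45.5],[0.05,-0.02,-0.004,0.06,0.7,-16.2,-45.5],[0.05,-0.03,-0.006,0.1,0.7,-16.2,-45.5],[0.05,-0.045,-0.008,0.14,0.7,-16.2,-45.5],[0.05,-0.062,-0.01,0.185,0.7,-16.2,-45.5],[0.05,-0.062,-0.01,0.185,0.7,-16.2,-45.5],[0.05,-0.062,-0.01,0.185,0.7,-16.2,-45.5]]}}

```text
time_s: 22.85
tool_pos: [0.4369, -0.1607, 0.3174]
ee_rot: [0.092, 0.621, 0.769, 0.119]
wrist_force: [-0.2, -0.9, -0.1]
gripper_width: 0.542
grasp_force: 0.0
```

```bash
python3 - <<'E'
from h import *
s=get_state();print(s["q"],fr(s["tool_pos"]),s["wrist_force"])
go(F(0,0,225),tool(-.3,-np.pi/2));go(F(0,0,200),tool(-.3,-np.pi/2))
for n in("side","top"):
    p=imaging.snapshot(n);y=cloud(p,mask(p,(20,150,100),(32,255,255)));y=y[(y[:,2]>.225)&(y[:,2]<.245)&(y[:,1]<.0)&(y[:,0]<.5)];f=np.array([fr(a) for a in y]);print("bar",np.median(f,0),np.percentile(f,3,axis=0),np.percentile(f,97,axis=0))
    g=mask(p,(60,80,20),(95,255,255));c=cloud(p,g);c=c[(abs(c[:,0]-.53)<.07)&(abs(c[:,1]+.1)<.07)&(c[:,2]>.08)]
    if len(c): print("bush",len(c),fr(np.median(c,0)))
    cc=cloud(p,mask(p,(0,200,90),(6,255,255)));cc=cc[(cc[:,2]>.0)&(cc[:,0]>.4)&(cc[:,0]<.68)&(cc[:,1]>-.35)&(cc[:,1]<-.1)];
    if len(cc): print("ball",fr(np.median(cc,0)))
E
```

```text
[ 4.32136853e-01 -8.01350923e-02 -2.02528737e-03  2.09880232e+00
 -2.35877258e-01  8.96958045e-01  7.68877058e-01] [  0.5   1.3 290.2] [-0.17082113 -0.86482738 -0.10131918]
shift mm [-1.5 -0.5 65.2] turn deg [ 0.04 -0.23 -0.49]
shift mm [-1.6 -0.5 90.2] turn deg [ 0.04 -0.23 -0.49]
bar [ -1.1 -37.5 207.7] [  -7.28 -102.5   201.82] [  6.2   41.16 212.4 ]
bush 49 [53.8 30.2 70.9]
ball [  79.3 -130.7   10.4]
bar [  4.4  50.3 205.9] [ -2.99 -97.41 200.85] [  9.59 101.79 210.09]
bush 199 [51.2 47.  68.1]
ball [  86.  -117.8    7.1]
```

>>> {"fn": "step_arm", "kwargs": {"steps": [[0.05,-0.001,0,0.025,0,-0.2,-0.4],[0.05,-0.001,0,0.05,0,-0.2,-0.4],[0.05,-0.001,0,0.068,0,-0.2,-0.4],[0.05,-0.001,0,0.08,0,-0.2,-0.4],[0.05,-0.001,0,0.088,0,-0.2,-0.4],[0.05,-0.001,0,0.088,0,-0.2,-0.4],[0.05,-0.001,0,0.088,0,-0.2,-0.4]]}}

```text
time_s: 23.65
tool_pos: [0.4631, -0.1561, 0.2338]
ee_rot: [0.095, 0.618, 0.772, 0.117]
wrist_force: [0.1, -0.2, -0.3]
gripper_width: 0.544
grasp_force: 0.0
```

```bash
python3 - <<'E'
from h import *
s=get_state();print(s["q"],fr(s["tool_pos"]),s["wrist_force"])
E
```

```text
[ 0.4104192   0.06212048 -0.0215635   2.1678804  -0.27083011  0.67812427
  0.80083697] [1.100e+00 1.000e-01 2.025e+02] [ 0.05195475 -0.24511712 -0.2941256 ]
```

>>> {"fn": "step_arm", "kwargs": {"steps": [[0.005,0,0,0.002,0,0,0],[0.005,0,0,0.002,0,0,0],[0.005,0,0,0.002,0,0,0],[0.005,0,0,0.002,0,0,0],[0.005,0,0,0.002,0,0,0],[0.005,0,0,0.002,0,0,0]], "newtons": 30}}

```text
time_s: 24.25
tool_pos: [0.463, -0.1554, 0.231]
ee_rot: [0.094, 0.618, 0.772, 0.117]
wrist_force: [-1.2, 0.2, 1.4]
gripper_width: 0.163
grasp_force: 30.0
```

```bash
python3 - <<'E'
from h import *
s=get_state();print(fr(s["tool_pos"]),s["wrist_force"],s["gripper_width"]*91.8)
for l in(-.25,-.2,-.15,-.1,-.05,0): print(l);go(F(0,0,200,l),tool(l,-np.pi/2))
E
```

```text
[  0.4   0.7 199.8] [-1.21475127  0.15746812  1.39348564] 14.967031490172044
-0.25
shift mm [-0.8  9.6  0.1] turn deg [2.94 0.05 0.05]
-0.2
shift mm [-0.8 19.6  0.8] turn deg [5.81 0.05 0.05]
-0.15
shift mm [-0.8 29.5  2.1] turn deg [8.67 0.05 0.05]
-0.1
shift mm [-0.8 39.4  3.8] turn deg [11.54  0.05  0.05]
-0.05
shift mm [-0.8 49.1  6.1] turn deg [14.4   0.05  0.04]
0
shift mm [-0.8 58.7  8.8] turn deg [17.27  0.05  0.04]
```

The bar is gripped, with an opening of about 15 to 16 mm. I'll raise the frame slowly along its arc.

>>> {"fn": "step_arm", "kwargs": {"steps": [[0.005,0,0.003,0,0.9,0,0],[0.005,0,0.0065,0,2,0,0],[0.005,0,0.01,0,3,0,0],[0.005,0,0.015,0.0004,4.4,0,0],[0.005,0,0.02,0.0009,5.8,0,0],[0.005,0,0.025,0.0014,7.2,0,0],[0.005,0,0.028,0.0018,8.2,0,0],[0.005,0,0.03,0.002,8.7,0,0]]}}

```text
time_s: 25.05
tool_pos: [0.4919, -0.149, 0.2375]
ee_rot: [0.047, 0.623, 0.779, 0.058]
wrist_force: [1.0, -1.0, -4.0]
gripper_width: 0.166
grasp_force: 30.0
```

```bash
python3 - <<'E'
from h import *
s=get_state();print(fr(s["tool_pos"],-.15),s["wrist_force"],s["gripper_width"]*91.8,s["q"])
for l in(-.1,-.05,0): print(l);go(F(0,0,200,l),tool(l,-np.pi/2))
E
```

```text
[  0.7   0.7 199.7] [ 1.03993867 -0.98274907 -3.96821299] 15.24567401063921 [ 0.32152464  0.16300467 -0.03490323  2.01088737 -0.08827621  0.83919009
  0.56322928]
-0.1
shift mm [-0.8  9.3 -0.1] turn deg [2.79 0.05 0.06]
-0.05
shift mm [-0.8 19.2  0.6] turn deg [5.65 0.05 0.06]
0
shift mm [-0.8 29.2  1.9] turn deg [8.52 0.05 0.06]
```

>>> {"fn": "step_arm", "kwargs": {"steps": [[0.005,0,0.004,0,1.2,0,0],[0.005,0,0.009,0,2.6,0,0],[0.005,0,0.014,0.0002,4,0,0],[0.005,0,0.019,0.0006,5.6,0,0],[0.005,0,0.023,0.001,6.8,0,0],[0.005,0,0.026,0.0015,7.7,0,0],[0.005,0,0.028,0.0018,8.2,0,0],[0.005,0,0.029,0.0019,8.5,0,0]]}}

```text
time_s: 25.85
tool_pos: [0.5196, -0.1428, 0.2396]
ee_rot: [0.0, 0.625, 0.781, -0.0]
wrist_force: [0.3, -2.9, -12.1]
gripper_width: 0.166
grasp_force: 30.0
```

>>> {"fn": "step_arm", "kwargs": {"steps": [[0.005,0,0,0,0,0,0],[0.005,0,0,0,0,0,0],[0.005,0,0,0,0,0,0],[0.005,0,0,0,0,0,0]], "newtons": 40}}

```text
time_s: 26.25
tool_pos: [0.519, -0.1429, 0.2396]
ee_rot: [0.0, 0.625, 0.781, -0.0]
wrist_force: [2.4, -3.7, -18.3]
gripper_width: 0.162
grasp_force: 40.0
```

```bash
python3 - <<'E'
from h import *
s=get_state();print(fr(s["tool_pos"],0),s["wrist_force"],s["gripper_width"]*91.8)
out=[]
for n in("top","side"):
    p=imaging.snapshot(n)
    y=cloud(p,mask(p,(20,150,100),(32,255,255)));y=y[(y[:,2]>.235)&(y[:,2]<.255)&(y[:,1]<.0)&(y[:,0]<.6)];print(n,"bar",len(y),np.median([fr(a,0) for a in y],0) if len(y) else "")
    g=mask(p,(60,80,20),(95,255,255));c=cloud(p,g);c=c[(abs(c[:,0]-.55)<.08)&(abs(c[:,1]+.1)<.08)&(c[:,2]>.08)]
    if len(c): print("bush",len(c),fr(np.median(c,0),0))
    cc=cloud(p,mask(p,(0,200,90),(6,255,255)));cc=cc[(cc[:,2]>.0)&(cc[:,0]>.4)&(cc[:,0]<.72)&(cc[:,1]>-.35)&(cc[:,1]<-.1)]
    if len(cc): print("ball",fr(np.median(cc,0),0))
    u,v=map(int,pixel(p,np.array([.54,-.13,.13])))
    out.append(cv2.resize(p["color"][v-60:v+60,u-60:u+60],(400,400),interpolation=cv2.INTER_CUBIC))
cv2.imwrite("pics/fin.png",np.hstack(out)[:,:,::-1])
E
```

```text
[ -1.3   0.8 199.6] [  2.41303554  -3.71893338 -18.25229431] 14.878927133494852
top bar 116 [  1.8   67.85 207.3 ]
bush 163 [44.3 48.9 61.3]
side bar 224 [ -4.85 -57.65 207.15]
bush 61 [45.9 30.9 83.8]
ball [  75.9 -129.3    5. ]
```

View pics/fin.png

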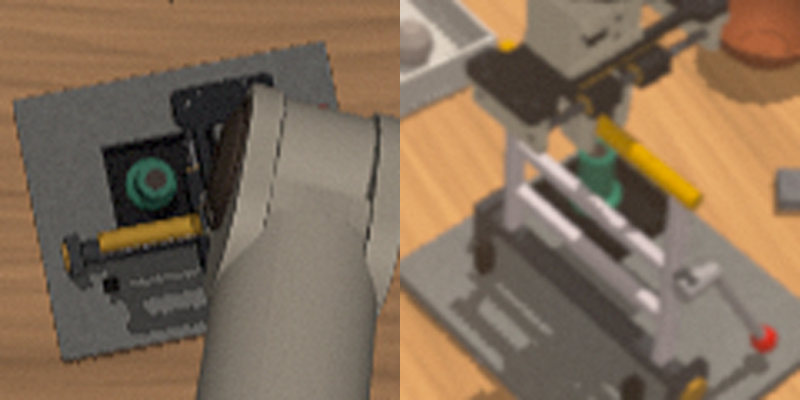

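The frame is upright, the bush stands in the tray (150,183 in the top half), the foot is down (765,338) and the grip is firm. I'll ease the small upward pull and then hand in.

>>> {"fn": "step_arm", "kwargs": {"steps": [[0.005,0,0.0005,0.0005,0,0,0],[0.005,0,0.001,0.001,0,0,0],[0.005,0,0.001,0.001,0,0,0],[0.005,0,0.001,0.001,0,0,0],[0.005,0,0.001,0.001,0,0,0]]}}

```text
time_s: 26.85
tool_pos: [0.521, -0.1425, 0.2396]
ee_rot: [0.001, 0.625, 0.781, 0.0]
wrist_force: [1.1, -2.9, -14.6]
gripper_width: 0.163
grasp_force: 40.0
```

```bash
python3 - <<'E'
from h import *
s=get_state();f=fr(s["tool_pos"],0);print(f,s["wrist_force"],s["grasp_force"],np.abs(s["joint_velocities"]).max())
if abs(f[0])<3 and s["grasp_force"]>20 and np.linalg.norm(s["wrist_force"])<40: print(ticket.hand_in())
E
```

```text
[  0.7   0.8 199.6] [  1.07935139  -2.91650977 -14.55453121] 39.99705791473389 0.002444010095530998
the job is handed in; nothing more can be done
None
```

The job is handed in at 27 s: the bush is upright and released in the tray, the kickstand dropped fully before I gripped the bar, and the frame is held within about 1 mm of upright at 40 N.

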